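# Put the packing table's pens and salt jar back in their own holders

### The arm

A 7-joint arm with a two-finger parallel gripper is mounted at the origin on a cart in front of the work surface, level with it; the furniture and walls round the work are solid. World frame = base frame: x ahead of the robot, y to its left, z up, the work surface at z = 0. Lengths are in m, angles in rad, forces in N, time in s.
With the tool pointing down it reaches from about 0.425 to 0.95 m from the base axis. Payload 16.7 kg.
Tool frame: the origin (TCP) lies at the very end of the fingers, on their centre line; the grasp point (between the pads) lies 19 mm behind it; x points along the fingers, y is the direction in which the jaws open and shut, and the axes are right-handed (so a half turn about x gives the same grasp; the last joint's range is limited). The gripper opens to 94 mm and grips with 3 to 60 N. Pads are 16 mm wide; open, the fingers measure 119 mm over their backs; the gripper's body (75 mm by 177 mm) begins 78 mm behind the grasp point.
Start: joints at [1.044, 0.426, 0.074, 1.606, -0.034, 1.111, -0.067], TCP at [0.248, -0.628, 0.205] pointing down, gripper open.
Joint ranges: [-2.85, 2.85], [-0.5, 2.14], [-1.23, 1.37], [0.21, 2.46], [-1.02, 4.16], [0.16, 2.05], [-2.73, 2.73]. Speed limits (rad/s): [1.89, 1.89, 2.39, 2.39, 3.01, 3.01, 3.01].

### API

Orientations are given as a unit quaternion [x, y, z, w].
In Python, from workcell import telemetry, camera, ticket gives the robot as it stands.
- The arm moves only by the tool step_arm, never from a script. Its argument "series" is a list of rows, each an object of numbers: "tx", "ty", "tz": the shift along the tool's x, y, z in mm; "spin": the turn about the tool's x in degrees; "jaw": the opening, from -1 (shut) to 1 (fully open). A call has exactly 8 rows; each row shifts and turns the pose as measured when the row begins, along the tool's axes as they then stand; what a row does not reach is not made up. A row lasts 1/8 s, in which the tool goes at most 62.5 mm and 10.7 degrees, less where a joint would pass 70% of its speed; a pose out of reach is approached as far as the arm can. A call is refused whole if a number of a shift passes 62.5 or a number of a turn 10.7, either way. A call with a gripper value outside its range is refused whole. The fingers move at their own pace and stop on an object; "squeeze" is the grip in N (left out, the last holds). Time passes only in rows, so rows that do not move let the fingers close, or fill a call up. It gives the time, the measured TCP pose, the force and the opening at its end, in the units of the state.
- telemetry.get_state(): the state, without advancing time (a new reading comes with each control period).
- camera(name): name is "side" or "top" or "wrist"; returns a dict with "frame" (384x512x3 uint8, red, green, blue), "mtx" (3x3 intrinsics, pixels), "rvec" (rotation vector, rad) and "tvec" (3), from world to camera coordinates, as OpenCV has them; the wrist camera has in their place "hand_eye" (4x4, takes a point from camera to tool coordinates, whose origin is the TCP and whose axes are the tool frame's). Camera axes: x right, y down, z forward; pixel columns grow to the right and rows downward; lengths in m; the calibration is good to about 2 mm. A picture is of the moment at which its call begins: read the wrist's pose just before it. There is no depth.
- ticket.close_job(): hands the job in, once; it reports no verdict.
The state is a dict: "time": time; "joint_pos": joint angles; "joint_vel": joint speeds; "effort": joint torques, N m; "eef_pos": TCP position; "orientation": TCP orientation; "wrist_force": force on the tool from outside, world axes, zero at the start; "moment": the same for the moment, N m; "opening": finger opening in m.
Only numpy, scipy, OpenCV 4.12 (cv2) and the standard library are available. Lean on these libraries where they do the work, as an engineer would, in place of code of your own. Each camera call takes 0.05 s, during which the arm holds its last target.

### The job

Tidy the packing table: lay each of the three marker pens flat in the metal tray made for its length (short pen in the short tray, middle in the middle, long in the long), and stand the salt jar in the round holder. Keep the jar upright all the time, and leave the two plastic cups standing where they are.

Things in the scene. Friction and masses are not known exactly. Their poses are not given: they have to be found in the camera images.
- short_pen: the short marker pen, yellow-green and white, 110 mm long, 17 mm wide, 17 to 20 mm high, about 18 g, loose, lying flat on the table. Origin: centre of its underside; y runs along the pen, x across it, z up.
- middle_pen: the middle marker pen, black and white, 130 mm long, 17 mm wide, 17 to 20 mm high, about 18 g, loose, lying flat on the table. Origin: centre of its underside; y runs along the pen, x across it, z up.
- long_pen: the long marker pen, blue and white, 150 mm long, 17 mm wide, 17 to 20 mm high, about 18 g, loose, lying flat on the table. Origin: centre of its underside; y runs along the pen, x across it, z up.
- short_tray: the short pen tray, plain dark metal, fixed to the table: meant for the 110 mm pen. Open above; inside 126 mm long and 32 mm wide, outside 132 x 38 mm; floor 3 mm thick, walls 3 mm thick and rising 11 mm above the table. Each long wall has a gap 60 mm wide at the middle for fingers. Origin: centre of its underside on the table; y runs along the tray, x across it, z up.
- middle_tray: the middle pen tray, plain dark metal, fixed to the table: meant for the 130 mm pen. Open above; inside 146 mm long and 32 mm wide, outside 152 x 38 mm; floor 3 mm thick, walls 3 mm thick and rising 11 mm above the table. Each long wall has a gap 60 mm wide at the middle for fingers. Origin: centre of its underside on the table; y runs along the tray, x across it, z up.
- long_tray: the long pen tray, plain dark metal, fixed to the table: meant for the 150 mm pen. Open above; inside 166 mm long and 32 mm wide, outside 172 x 38 mm; floor 3 mm thick, walls 3 mm thick and rising 11 mm above the table. Each long wall has a gap 60 mm wide at the middle for fingers. Origin: centre of its underside on the table; y runs along the tray, x across it, z up.
- salt_jar: upright round spice jar with a red cap, body 42 mm and cap 45 mm in diameter, 106 mm high with the cap (the cap is its top 21 mm), about 110 g, loose. Origin: centre of its underside; z up along its axis.
- jar_holder: plain dark metal round cup-shaped holder, fixed to the table, 70 mm across outside, 18 mm high, open above; opening about 60 mm across, inner floor 4 mm above the table. Origin: centre of its underside; z up.
- filled_cup: bystander: round clear cup holding plums, 113 mm across, 52 mm high, loose on the table; to be left alone. Origin: centre of its underside; z up.
- empty_cup: bystander: round clear empty cup, 113 mm across, 52 mm high, loose on the table; to be left alone. Origin: centre of its underside; z up.
Mind the look-alikes: they are no part of the job. What is shaped like the short_pen but pink is not meant.

How it is judged:
At the end, for the whole second after the job is handed in: Each pen lies flat (0.045 rad) on the floor of its own tray, middle within 12 mm of the tray's middle along and across, aligned within 0.2 rad; the jar stands upright (0.1 rad) on the holder's floor within 12 mm of its centre; all at rest (x of short_pen in the frame of short_tray between -0.012 and 0.012 m and y of short_pen in the frame of short_tray between -0.012 and 0.012 m and z of short_pen in the frame of short_tray between -0.001 and 0.016 m and angle between the y axis of short_pen and the y axis of short_tray, either way round below 0.2 rad and angle between short_pen's own y axis and vertical between 1.5258 and 1.6158 rad and linear speed of each of short_pen, middle_pen, long_pen, salt_jar below 0.02 m/s and x of middle_pen in the frame of middle_tray between -0.012 and 0.012 m and y of middle_pen in the frame of middle_tray between -0.012 and 0.012 m and z of middle_pen in the frame of middle_tray between -0.001 and 0.016 m and angle between the y axis of middle_pen and the y axis of middle_tray, either way round below 0.2 rad and angle between middle_pen's own y axis and vertical between 1.5258 and 1.6158 rad and x of long_pen in the frame of long_tray between -0.012 and 0.012 m and y of long_pen in the frame of long_tray between -0.012 and 0.012 m and z of long_pen in the frame of long_tray between -0.001 and 0.016 m and angle between the y axis of long_pen and the y axis of long_tray, either way round below 0.2 rad and angle between long_pen's own y axis and vertical between 1.5258 and 1.6158 rad and horizontal distance between salt_jar and jar_holder below 0.012 m and z of salt_jar in the frame of jar_holder between 0 and 0.01 m and angle between salt_jar's own z axis and vertical below 0.1 rad); the robot touches nothing.
It fails at once if the salt jar is tipped by more than 0.6 rad (angle between salt_jar's own z axis and vertical above 0.6 rad).
It fails at once if the filled cup is moved by more than 30 mm (distance of filled_cup from where it was at the start of the episode above 0.03 m).
It fails at once if the empty cup is moved by more than 30 mm (distance of empty_cup from where it was at the start of the episode above 0.03 m).
It also fails if it takes over 120 s, if anything falls off the work surface, if the arm or the gripper's body presses on something with over 40 N, if the wrist force passes 120 N, or if a joint passes its speed limit or range.

## Working session

There is one attempt and no reset: what is moved stays moved. The work goes in short steps, Python scripts to look and compute and a tool call to move; the robot and the scene stay as the last step left them, time stands still between calls to the robot, and variables do not carry over. Pictures are saved under pics/ and viewed, and the job is handed in when it is done.

Besides the shell and the picture viewer there is one more tool, called after "Call:" as a command line: name --argument value ..., lists and objects as JSON in quotes. step_arm: Moves the arm, as the interface text tells. Its arguments: {"type":"object","properties":{"series":{"type":"array","items":{"type":"object","properties":{"tx":{"type":"number"},"ty":{"type":"number"},"tz":{"type":"number"},"spin":{"type":"number"},"jaw":{"type":"number"}}}},"squeeze":{"type":"number"}},"required":["series"]}

```bash
ls; mkdir -p pics; python3 - <<'E'
from workcell import telemetry, camera, ticket
import cv2
s=telemetry.get_state(); print(s)
for n in ["top","side","wrist"]:
    c=camera(n); cv2.imwrite(f"pics/{n}0.png",c["frame"][:,:,::-1])
    print(n,{k:v for k,v in c.items() if k!="frame"})
E
```

```text
pics
{'time': 0.0, 'joint_pos': array([ 1.04449494,  0.42675343,  0.07383508,  1.60661622, -0.03408262,
        1.11082114, -0.06710159]), 'joint_vel': array([ 0.00042393,  0.00133716, -0.00136496, -0.00015454, -0.00058937,
        0.00089335, -0.00037458]), 'effort': array([-3.76874705e-04, -9.35819149e+01,  3.66642460e+00, -4.54192972e+01,
       -4.88927518e-02,  2.01430020e-02,  1.56951996e-04]), 'eef_pos': array([ 0.24817085, -0.62723281,  0.2047568 ]), 'orientation': array([-0.69446868, -0.13288502,  0.6947216 , -0.13197239]), 'wrist_force': array([ 0.3780626 , -0.56320255, -0.44074532]), 'moment': array([0.02128577, 0.02579853, 0.00202349]), 'opening': 0.09416164846954954}
top {'mtx': array([[384.70333421,   0.        , 252.6195681 ],
       [  0.        , 384.70333421, 186.51258714],
       [  0.        ,   0.        ,   1.        ]]), 'rvec': array([ 2.09624834, -2.14378951,  0.18097498]), 'tvec': array([0.0119363 , 0.46768104, 1.0123371 ])}
side {'mtx': array([[374.60302626,   0.        , 248.38565545],
       [  0.        , 374.60302626, 181.69446889],
       [  0.        ,   0.        ,   1.        ]]), 'rvec': array([ 0.46009329, -2.49353845,  1.47674914]), 'tvec': array([0.44160543, 0.13707739, 1.07856382])}
wrist {'mtx': array([[267.36658793,   0.        , 254.04312421],
       [  0.        , 267.36658793, 190.3252585 ],
       [  0.        ,   0.        ,   1.        ]]), 'hand_eye': array([[-2.02585118e-04, -2.68122261e-01,  9.63384872e-01,
        -1.78410660e-01],
       [ 9.99999757e-01,  5.88032832e-04,  3.73941684e-04,
        -3.08993652e-04],
       [-6.66764024e-04,  9.63384714e-01,  2.68122077e-01,
        -7.89480863e-02],
       [ 0.00000000e+00,  0.00000000e+00,  0.00000000e+00,
         1.00000000e+00]])}
```

View pics/top0.png

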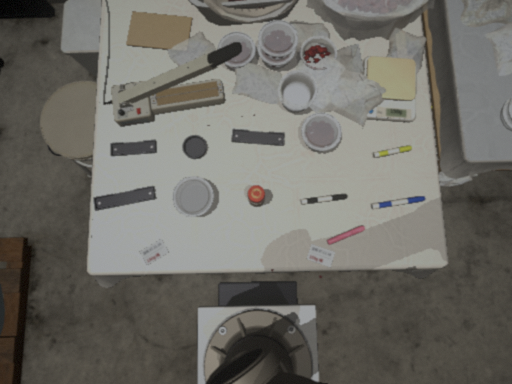

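View pics/side0.png

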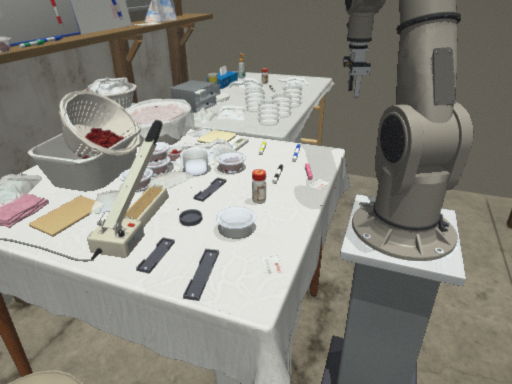

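View pics/wrist0.png

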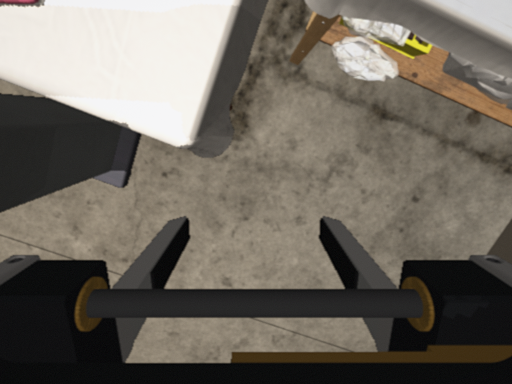

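```bash
cat > h.py <<'E'
import numpy as np, cv2
from scipy.spatial.transform import Rotation as R
from workcell import telemetry, camera
def cam(n):
    s=telemetry.get_state() if n=="wrist" else None
    c=camera(n); K=c["mtx"]
    if n=="wrist":
        Rt=R.from_quat(s["orientation"]).as_matrix(); H=c["hand_eye"]
        Rc=Rt@H[:3,:3]; C=Rt@H[:3,3]+s["eef_pos"]
    else:
        Rw=cv2.Rodrigues(c["rvec"])[0]; Rc=Rw.T; C=-Rw.T@c["tvec"]
    return dict(img=np.ascontiguousarray(c["frame"][:,:,::-1]),K=K,R=Rc,C=C)
def ray(c,p):
    p=np.atleast_2d(np.asarray(p,float)); d=np.c_[p,np.ones(len(p))]@np.linalg.inv(c["K"]).T
    return d@c["R"].T
def plane(c,p,z):
    d=ray(c,p); return c["C"]+d*((z-c["C"][2])/d[:,2])[:,None]
def proj(c,P):
    q=(np.atleast_2d(P)-c["C"])@c["R"]; q=q@c["K"].T; return q[:,:2]/q[:,2:]
def tri(c1,p1,c2,p2):
    d1=ray(c1,p1)[0];d2=ray(c2,p2)[0]
    A=np.c_[d1,-d2]; t=np.linalg.lstsq(A,c2["C"]-c1["C"],rcond=None)[0]
    a=c1["C"]+t[0]*d1; b=c2["C"]+t[1]*d2
    return (a+b)/2,np.linalg.norm(a-b)
E
python3 - <<'E'
from h import *
t=cam("top"); s=cam("side")
print(t["C"],s["C"],telemetry.get_state()["time"])
cv2.imwrite("pics/t1a.png",cv2.resize(t["img"][110:260,90:270],None,fx=4.4,fy=4,interpolation=cv2.INTER_CUBIC))
cv2.imwrite("pics/t1b.png",cv2.resize(t["img"][110:260,230:450],None,fx=3.6,fy=3.6,interpolation=cv2.INTER_CUBIC))
cv2.imwrite("pics/s1.png",cv2.resize(s["img"][120:310,120:350],None,fx=3.4,fy=3.1,interpolation=cv2.INTER_CUBIC))
print(plane(t,[[134,148],[258,137],[125,198],[195,147],[195,197],[321,132],[257,195],[392,152],[324,199],[398,202]],0.01).round(3))
E
```

```text
[ 0.27607903 -0.00938278  1.08045674] [0.07559071 0.97830852 0.64366449] 0.25
[[ 0.595  0.343  0.01 ]
 [ 0.619 -0.017  0.01 ]
 [ 0.449  0.363  0.01 ]
 [ 0.594  0.166  0.01 ]
 [ 0.448  0.165  0.01 ]
 [ 0.63  -0.2    0.01 ]
 [ 0.449 -0.01   0.01 ]
 [ 0.565 -0.399  0.01 ]
 [ 0.434 -0.198  0.01 ]
 [ 0.42  -0.403  0.01 ]]
```

View pics/t1a.png

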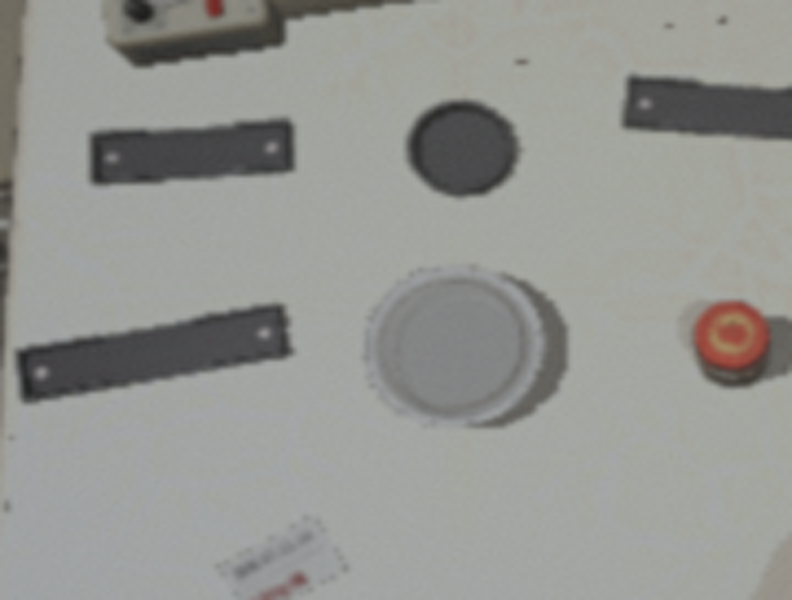

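View pics/t1b.png

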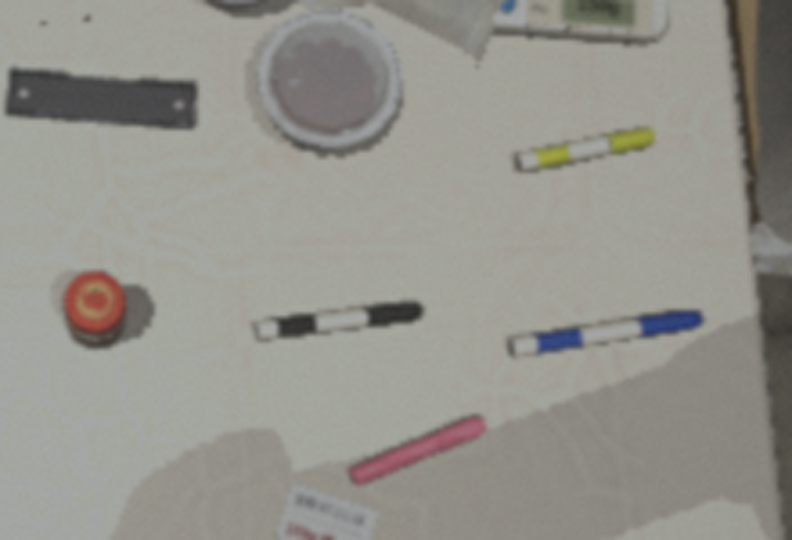

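View pics/s1.png

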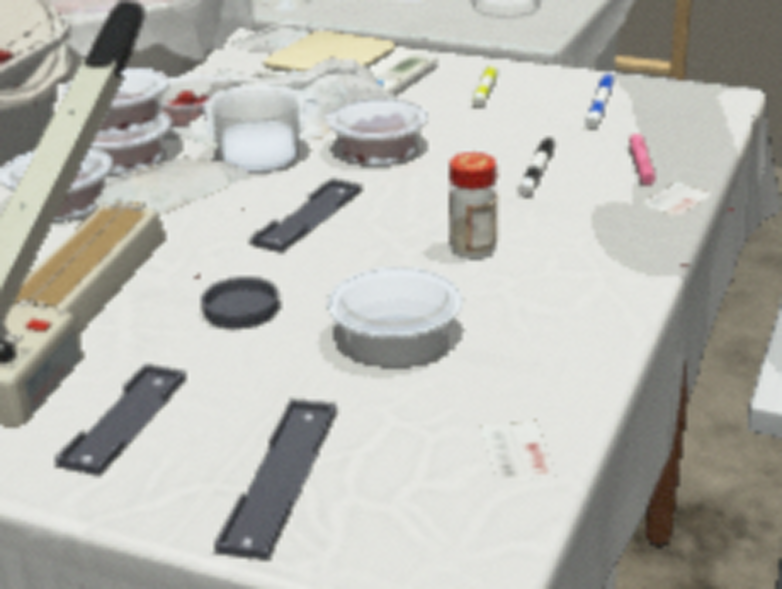

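```bash
cat > m1.py <<'E'
from h import *
t=cam("top"); s=cam("side")
def comps(c,mask,amin,roi):
    m=np.zeros_like(mask); x0,y0,x1,y1=roi; m[y0:y1,x0:x1]=mask[y0:y1,x0:x1]
    m=m.astype(np.uint8)*255
    cs=cv2.findContours(m,cv2.RETR_EXTERNAL,cv2.CHAIN_APPROX_NONE)[0]
    return [k for k in cs if cv2.contourArea(k)>amin]
h=cv2.cvtColor(t["img"],cv2.COLOR_BGR2HSV); v=h[:,:,2]
for k in comps(t,v<95,300,(92,125,300,215)):
    r=cv2.minAreaRect(k); b=cv2.boxPoints(r); W=plane(t,b,0.009)
    c=W.mean(0); e=[W[1]-W[0],W[2]-W[1]]; e.sort(key=np.linalg.norm)
    print("dark",np.round(r[0],1),c.round(4),[round(np.linalg.norm(x),4) for x in e],"yaw",round(np.degrees(np.arctan2(e[1][1],e[1][0]))%180,1))
for nm,c in(("t",t),("s",s)):
    H=cv2.cvtColor(c["img"],cv2.COLOR_BGR2HSV)
    roi=(230,125,450,250) if nm=="t" else (230,120,340,260)
    for col,m in dict(red=((H[:,:,0]<9)|(H[:,:,0]>174))&(H[:,:,1]>150),yel=(H[:,:,0]>22)&(H[:,:,0]<40)&(H[:,:,1]>120),blue=(H[:,:,0]>105)&(H[:,:,0]<130)&(H[:,:,1]>120),black=H[:,:,2]<80).items():
        for k in comps(c,m,4,roi):
            M=k[:,0].mean(0); print(nm,col,M.round(1),cv2.contourArea(k),k[:,0].min(0),k[:,0].max(0))
E
python3 m1.py
python3 - <<'E'
import cv2
s=cv2.imread("pics/side0.png")
cv2.imwrite("pics/s2.png",cv2.resize(s[130:220,230:330],None,fx=7,fy=6,interpolation=cv2.INTER_CUBIC))
cv2.imwrite("pics/s3.png",cv2.resize(s[165:305,130:260],None,fx=5,fy=4.2,interpolation=cv2.INTER_CUBIC))
E
```

```text
dark [124.3 197.8] [0.4502 0.3656 0.009 ] [np.float64(0.037), np.float64(0.1742)] yaw 100.2
dark [133.3 147.8] [0.5964 0.3453 0.009 ] [np.float64(0.0389), np.float64(0.1325)] yaw 93.1
dark [194.5 147. ] [0.5945 0.1675 0.009 ] [np.float64(0.066), np.float64(0.0671)] yaw 88.5
dark [257.7 137.1] [ 0.6194 -0.016   0.009 ] [np.float64(0.0385), np.float64(0.1498)] yaw 83.7
t red [252.1 198.1] 4.5 [249 195] [256 201]
t yel [383.5 152.9] 22.0 [380 151] [387 155]
t yel [404.8 148.4] 33.5 [400 146] [410 151]
t blue [384.8 204.1] 28.5 [380 202] [390 206]
t blue [415.6 199.1] 45.0 [409 197] [423 202]
t black [259.  203.7] 8.0 [254 200] [263 205]
t black [312. 200.] 29.0 [308 198] [316 202]
t black [339.1 196.5] 48.0 [332 194] [346 199]
t black [445.9 199.6] 159.0 [441 187] [449 215]
t black [257.3 137.2] 502.5 [232 130] [283 144]
t black [445.1 136.6] 182.0 [441 125] [449 150]
t black [437.1 147.8] 41.5 [434 125] [440 171]
s red [258.5 175.5] 63.0 [253 171] [264 180]
s black [320.1 252. ] 8.0 [319 245] [321 259]
```

View pics/s2.png

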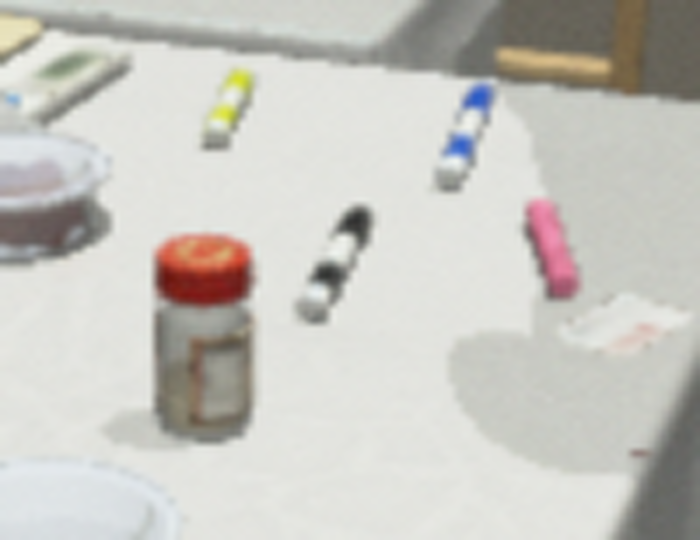

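View pics/s3.png

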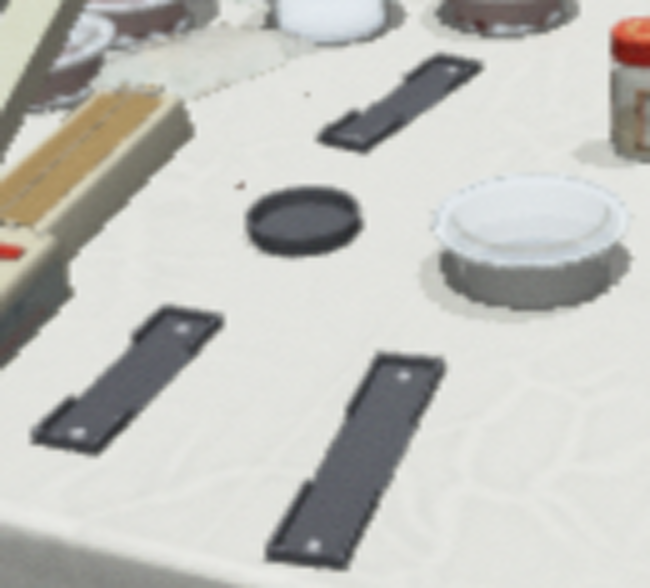

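```bash
cat > m2.py <<'E'
from h import *
t=cam("top"); s=cam("side")
st=telemetry.get_state(); print(R.from_quat(st["orientation"]).as_matrix().round(3))
a=lambda x,y:(x/4.4+90-.5,y/4+110-.5)
b=lambda x,y:(x/3.6+230-.5,y/3.6+110-.5)
e=lambda x,y:(x/7+230-.5,y/6+130-.5)
f=lambda x,y:(x/5+130-.5,y/4.2+165-.5)
for n,p,q in [("S screw1",a(110,158),f(77,432)),("S screw2",a(271,148),f(181,328)),("L1",a(41,373),f(313,546)),("L2",a(264,334),f(404,376)),
 ("M1",b(24,94),f(362,130)),("M2",b(180,105),f(453,70)),("holder",a(463,148),f(303,215)),("captop",b(95,298),e(203,250)),
 ("black butt",b(266,328),e(313,305)),("black tip",b(414,311),e(360,215)),("blue butt",b(520,345),e(450,177)),("blue tip",b(695,319),e(483,92)),
 ("yel butt",b(524,161),e(216,138)),("yel tip",b(647,137),e(241,76)),("emptycup",a(458,345),((395/3.4)+120,300/3.1+120)),
 ("lever tip",(236,49),(154,130)),("lever hinge",(122,100),(102,226))]:
    P,g=tri(t,p,s,q); print(n,P.round(4),"gap",round(g*1000,1))
E
python3 m2.py
```

```text
[[ 0.     0.368 -0.93 ]
 [ 0.    -0.93  -0.368]
 [-1.    -0.    -0.   ]]
S screw1 [0.596  0.4014 0.0065] gap 2.3
S screw2 [0.6018 0.2954 0.0057] gap 3.6
L1 [0.4395 0.4397 0.0049] gap 2.3
L2 [0.4644 0.296  0.0054] gap 3.0
M1 [0.6229 0.0458 0.0144] gap 1.7
M2 [ 0.6146 -0.0791  0.0055] gap 0.9
holder [0.5961 0.1666 0.0151] gap 4.3
captop [ 0.4408 -0.0072  0.1096] gap 1.0
black butt [ 0.4306 -0.1395  0.0115] gap 1.0
black tip [ 0.4409 -0.2539  0.0162] gap 1.7
blue butt [ 0.413  -0.3352  0.0112] gap 1.4
blue tip [ 0.4297 -0.4701  0.0155] gap 1.7
yel butt [ 0.5594 -0.3498  0.0117] gap 0.7
yel tip [ 0.5764 -0.4461  0.0171] gap 3.4
emptycup [0.4464 0.1635 0.0441] gap 1.2
lever tip [0.7803 0.0341 0.2192] gap 5.8
lever hinge [0.7286 0.3676 0.0742] gap 25.4
```

```bash
cat > plan.py <<'E'
# usage: plan.py x y z psi [rows]
import sys
from h import *
s=telemetry.get_state(); M=R.from_quat(s["orientation"]).as_matrix(); p=s["eef_pos"]
x,y,z,psi=map(float,sys.argv[1:5]); n=int(sys.argv[5]) if len(sys.argv)>5 else 8
cur=np.degrees(np.arctan2(M[1,1],M[0,1])); d=(psi-cur+180)%360-180
print("t",round(s["time"],2),"p",p.round(4),"psi",round(cur,2),"tilt",np.degrees(np.arccos(-M[2,0])).round(2),"F",s["wrist_force"].round(1),"open",round(s["opening"],4),"q7",round(s["joint_pos"][6],2))
D=(np.array([x,y,z])-p)*1000/n
for i in range(n):
    a=np.radians(cur+d*i/n); yt=np.array([np.cos(a),np.sin(a),0]); zt=np.array([np.sin(a),-np.cos(a),0])
    print("tx %.1f ty %.1f tz %.1f spin %.1f"%(-D[2],D@yt,D@zt,-d/n))
E
python3 plan.py 0.421 -0.403 0.14 7
```

```text
t 0.45 p [ 0.2484 -0.6276  0.2054] psi -68.41 tilt 0.01 F [-0.3 -0.1 -0.3] open 0.0944 q7 -0.07
tx 8.2 ty -18.2 tz -30.4 spin -9.4
tx 8.2 ty -12.9 tz -33.0 spin -9.4
tx 8.2 ty -7.4 tz -34.6 spin -9.4
tx 8.2 ty -1.6 tz -35.4 spin -9.4
tx 8.2 ty 4.2 tz -35.2 spin -9.4
tx 8.2 ty 9.9 tz -34.0 spin -9.4
tx 8.2 ty 15.4 tz -31.9 spin -9.4
tx 8.2 ty 20.4 tz -29.0 spin -9.4
```

Call:
step_arm --series '[{"tx":8,"ty":-18,"tz":-30,"spin":-9.4},{"tx":8,"ty":-13,"tz":-33,"spin":-9.4},{"tx":8,"ty":-7,"tz":-35,"spin":-9.4},{"tx":8,"ty":-2,"tz":-35,"spin":-9.4},{"tx":8,"ty":4,"tz":-35,"spin":-9.4},{"tx":8,"ty":10,"tz":-34,"spin":-9.4},{"tx":8,"ty":15,"tz":-32,"spin":-9.4},{"tx":8,"ty":20,"tz":-29,"spin":-9.4}]'

```text
validation failed for argument at $.se...
```

```bash
python3 plan.py 0.421 -0.403 0.14 7 1; python3 - <<'E'
from h import *
w=cam("wrist"); cv2.imwrite("pics/w1.png",w["img"]); print(proj(w,[[.421,-.403,.01],[.413,-.335,.0085],[.43,-.47,.0085]]).round(0))
E
```

```text
t 0.45 p [ 0.2484 -0.6276  0.2054] psi -68.41 tilt 0.01 F [-0.3 -0.1 -0.3] open 0.0944 q7 -0.07
tx 65.4 ty -145.3 tz -243.2 spin -75.4
[[131. -28.]
 [ 74. -45.]
 [188. -12.]]
```

View pics/w1.png

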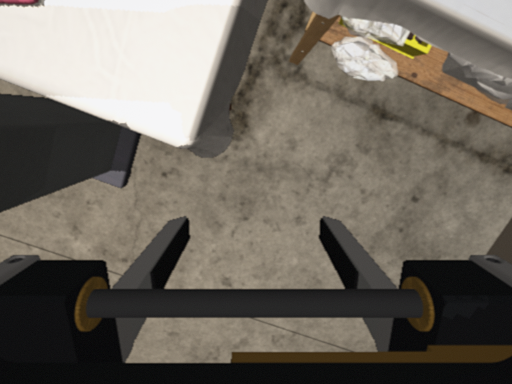

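The call was refused and the picture is unchanged: still the floor with the table corner at top left. I'll retry with `jaw` in every row.

Call:
step_arm --series '[{"tx":8,"ty":-18,"tz":-30,"spin":-9.4,"jaw":1},{"tx":8,"ty":-13,"tz":-33,"spin":-9.4,"jaw":1},{"tx":8,"ty":-7,"tz":-35,"spin":-9.4,"jaw":1},{"tx":8,"ty":-2,"tz":-35,"spin":-9.4,"jaw":1},{"tx":8,"ty":4,"tz":-35,"spin":-9.4,"jaw":1},{"tx":8,"ty":10,"tz":-34,"spin":-9.4,"jaw":1},{"tx":8,"ty":15,"tz":-32,"spin":-9.4,"jaw":1},{"tx":8,"ty":20,"tz":-29,"spin":-9.4,"jaw":1}]' --squeeze 15

```text
time: 1.5
eef_pos: [0.4196, -0.3969, 0.1404]
orientation: [0.459, 0.536, -0.461, 0.538]
wrist_force: [-0.0, -0.2, 0.2]
opening: 0.0944
```

```bash
python3 plan.py 0.421 -0.403 0.14 7 1; python3 - <<'E'
from h import *
w=cam("wrist"); cv2.imwrite("pics/w2.png",w["img"]); print(proj(w,[[.421,-.403,.01],[.413,-.335,.0085],[.43,-.47,.0085]]).round(0))
E
```

```text
t 1.5 p [ 0.4196 -0.3969  0.1404] psi 8.88 tilt 0.2 F [-0.  -0.2  0.2] open 0.0944 q7 0.69
tx 0.4 ty 0.4 tz 6.2 spin 1.9
[[254. 189.]
 [256. 130.]
 [252. 240.]]
```

View pics/w2.png

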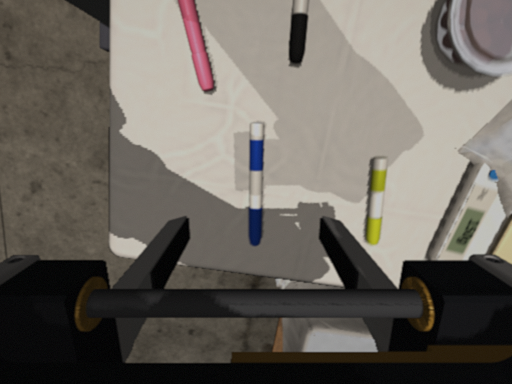

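Wrist image: the blue pen runs from (258,122) to (255,245) between the fingers, yellow runs from (379,158) to (373,244), and the tip of the black pen is at (297,62).

```bash
cat > pen.py <<'E'
# pen.py ax ay bx by : wrist pixels of pen ends
import sys
from h import *
w=cam("wrist"); v=list(map(float,sys.argv[1:]))
for i in range(0,len(v),4):
    e=plane(w,[v[i:i+2],v[i+2:i+4]],0.010); d=e[1]-e[0]
    psi=(np.degrees(np.arctan2(d[1],d[0]))-90+90)%180-90
    print("mid",e.mean(0).round(4),"len",np.linalg.norm(d).round(4),"psi across",psi.round(2))
E
python3 pen.py 258 122 255 245 379.5 158 373.5 244
python3 - <<'E'
from h import *
w=cam("wrist"); cv2.imwrite("pics/w3.png",cv2.resize(w["img"][110:260,200:400],None,fx=4,fy=4,interpolation=cv2.INTER_CUBIC))
E
```

```text
mid [ 0.4269 -0.3953  0.01  ] len 0.1512 psi across 8.5
mid [ 0.5735 -0.39    0.01  ] len 0.1096 psi across 12.97
```

View pics/w3.png

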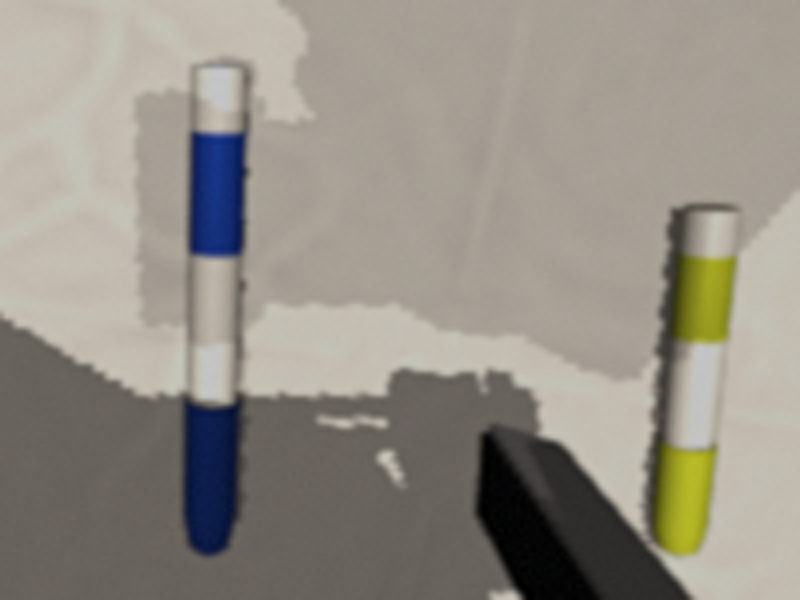

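```bash
cat > penmask.py <<'E'
# colour-section axis of a pen in the wrist view: penmask.py colour
import sys
from h import *
def pen(w,col,z=0.010):
    H=cv2.cvtColor(w["img"],cv2.COLOR_BGR2HSV); h,s,v=cv2.split(H)
    m=dict(yel=(h>22)&(h<40)&(s>120)&(v>80),blue=(h>105)&(h<130)&(s>120)&(v>40),black=(v<60))[col].astype(np.uint8)
    if col=="black":
        m[220:]=0
        m[:, :100]=0
    n,l,st,ce=cv2.connectedComponentsWithStats(m)
    out=[]
    for i in range(1,n):
        if st[i,4]<80: continue
        k=cv2.findContours((l==i).astype(np.uint8),cv2.RETR_EXTERNAL,cv2.CHAIN_APPROX_NONE)[0][0]
        r=cv2.minAreaRect(k); 
        P=plane(w,[ce[i]],z)[0]; b=plane(w,cv2.boxPoints(r),z); e=sorted([np.linalg.norm(b[1]-b[0]),np.linalg.norm(b[2]-b[1])])
        if e[0]<0.03: out.append((P,e)); print(col,ce[i].round(1),st[i],P.round(4),np.round(e,4))
    return out
if __name__=="__main__":
    w=cam("wrist")
    for c in sys.argv[1:]:
        o=pen(w,c)
        if len(o)>=2:
            d=o[1][0]-o[0][0]; print(c,"psi",((np.degrees(np.arctan2(d[1],d[0]))-90+90)%180-90).round(2),"dist",np.linalg.norm(d).round(4))
E
python3 penmask.py blue yel;  python3 pen.py 254.4 125.8 251.4 247.6 377 162.5 370 248
```

```text
blue [255.  156.4] [249 142  13  30 373] [ 0.4169 -0.3633  0.01  ] [0.0137 0.0337]
blue [253.7 226.9] [248 210  13  37 423] [ 0.4289 -0.4506  0.01  ] [0.0147 0.0486]
blue psi 7.79 dist 0.0881
yel [377.4 181.8] [371 171  14  22 265] [ 0.5652 -0.3709  0.01  ] [0.0149 0.0256]
yel [372.2 231.8] [366 219  15  27 318] [ 0.5766 -0.4346  0.01  ] [0.0163 0.0351]
yel psi 10.13 dist 0.0646
mid [ 0.4197 -0.4059  0.01  ] len 0.1513 psi across 7.15
mid [ 0.5684 -0.4048  0.01  ] len 0.1103 psi across 11.08
```

```bash
python3 plan.py 0.421 -0.405 0.005 7.5 6
```

```text
t 1.75 p [ 0.4187 -0.3985  0.1406] psi 8.45 tilt 0.2 F [ 0.7 -0.4 -0.3] open 0.0942 q7 0.68
tx 22.6 ty 0.2 tz 1.1 spin 0.2
tx 22.6 ty 0.2 tz 1.1 spin 0.2
tx 22.6 ty 0.2 tz 1.1 spin 0.2
tx 22.6 ty 0.2 tz 1.1 spin 0.2
tx 22.6 ty 0.2 tz 1.1 spin 0.2
tx 22.6 ty 0.2 tz 1.1 spin 0.2
```

Call:
step_arm --series '[{"tx":22,"ty":0.2,"tz":1.1,"spin":0.2,"jaw":0},{"tx":22,"ty":0.2,"tz":1.1,"spin":0.2,"jaw":0},{"tx":22,"ty":0.2,"tz":1.1,"spin":0.2,"jaw":0},{"tx":22,"ty":0.2,"tz":1.1,"spin":0.2,"jaw":0},{"tx":22,"ty":0.2,"tz":1.1,"spin":0.2,"jaw":0},{"tx":20,"ty":0.2,"tz":1.1,"spin":0.2,"jaw":0},{"tx":0,"ty":0,"tz":0,"spin":0,"jaw":0},{"tx":0,"ty":0,"tz":0,"spin":0,"jaw":0}]' --squeeze 15

```text
time: 2.75
eef_pos: [0.4165, -0.4157, 0.0092]
orientation: [0.471, 0.523, -0.476, 0.528]
wrist_force: [0.1, 0.3, 0.8]
opening: 0.0468
```

```bash
python3 plan.py 0.421 -0.405 0.005 7.5 1; python3 - <<'E'
from h import *
w=cam("wrist"); cv2.imwrite("pics/w4.png",w["img"])
E
```

```text
t 2.75 p [ 0.4165 -0.4157  0.0092] psi 5.96 tilt 0.59 F [0.1 0.3 0.8] open 0.0468 q7 0.6
tx 4.2 ty 5.6 tz -10.2 spin -1.5
```

View pics/w4.png

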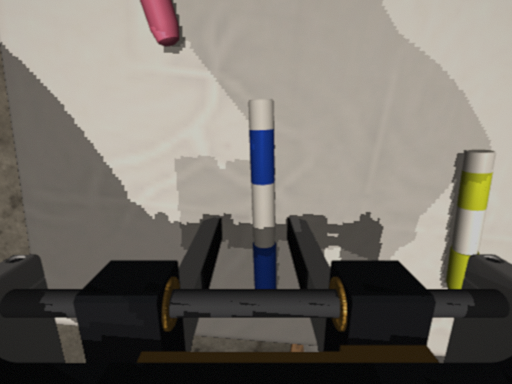

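The pen lies between the fingers but the tool drifted about 10 mm along it. I'll correct that, then close.

Call:
step_arm --series '[{"tx":0,"ty":2,"tz":-4,"spin":-0.5,"jaw":0},{"tx":0,"ty":2,"tz":-4,"spin":-0.5,"jaw":0},{"tx":1,"ty":2,"tz":-2,"spin":-0.5,"jaw":0},{"tx":1,"ty":0,"tz":0,"spin":0,"jaw":0},{"tx":1,"ty":0,"tz":0,"spin":0,"jaw":0},{"tx":1,"ty":0,"tz":0,"spin":0,"jaw":0},{"tx":0,"ty":0,"tz":0,"spin":0,"jaw":0},{"tx":0,"ty":0,"tz":0,"spin":0,"jaw":0}]' --squeeze 15

```text
time: 3.8
eef_pos: [0.4225, -0.4048, 0.0065]
orientation: [0.463, 0.528, -0.468, 0.536]
wrist_force: [-0.8, -0.1, 0.9]
opening: 0.0472
```

```bash
python3 plan.py 0.421 -0.405 0.005 7.5 1
```

```text
t 3.8 p [ 0.4225 -0.4048  0.0065] psi 7.58 tilt 0.7 F [-0.8 -0.1  0.9] open 0.0472 q7 0.6
tx 1.5 ty -1.5 tz 0.0 spin 0.1
```

Call:
step_arm --series '[{"tx":1,"ty":-1,"tz":0,"spin":0,"jaw":-1},{"tx":0,"ty":0,"tz":0,"spin":0,"jaw":-1},{"tx":0,"ty":0,"tz":0,"spin":0,"jaw":-1},{"tx":0,"ty":0,"tz":0,"spin":0,"jaw":-1},{"tx":0,"ty":0,"tz":0,"spin":0,"jaw":-1},{"tx":0,"ty":0,"tz":0,"spin":0,"jaw":-1},{"tx":0,"ty":0,"tz":0,"spin":0,"jaw":-1},{"tx":0,"ty":0,"tz":0,"spin":0,"jaw":-1}]' --squeeze 15

```text
time: 4.8
eef_pos: [0.4214, -0.405, 0.0055]
orientation: [0.463, 0.528, -0.468, 0.536]
wrist_force: [-0.7, -0.8, -0.0]
opening: 0.0165
```

```bash
python3 plan.py 0.50 -0.405 0.165 7.5 8
```

```text
t 4.8 p [ 0.4214 -0.405   0.0055] psi 7.57 tilt 0.71 F [-0.7 -0.8 -0. ] open 0.0165 q7 0.6
tx -19.9 ty 9.7 tz 1.3 spin 0.0
tx -19.9 ty 9.7 tz 1.3 spin 0.0
tx -19.9 ty 9.7 tz 1.3 spin 0.0
tx -19.9 ty 9.7 tz 1.3 spin 0.0
tx -19.9 ty 9.7 tz 1.3 spin 0.0
tx -19.9 ty 9.7 tz 1.3 spin 0.0
tx -19.9 ty 9.7 tz 1.3 spin 0.0
tx -19.9 ty 9.7 tz 1.3 spin 0.0
```

Call:
step_arm --series '[{"tx":-20,"ty":0,"tz":0,"spin":0,"jaw":-1},{"tx":-20,"ty":10,"tz":0,"spin":0,"jaw":-1},{"tx":-20,"ty":12,"tz":0,"spin":0,"jaw":-1},{"tx":-20,"ty":12,"tz":0,"spin":0,"jaw":-1},{"tx":-20,"ty":12,"tz":-10,"spin":0,"jaw":-1},{"tx":-20,"ty":12,"tz":-20,"spin":0,"jaw":-1},{"tx":-20,"ty":12,"tz":-30,"spin":0,"jaw":-1},{"tx":-20,"ty":12,"tz":-40,"spin":0,"jaw":-1}]' --squeeze 15

```text
time: 5.8
eef_pos: [0.4903, -0.2906, 0.1775]
orientation: [0.465, 0.526, -0.469, 0.536]
wrist_force: [1.2, 0.7, 1.0]
opening: 0.0167
```

```bash
python3 plan.py 0.49 0.25 0.165 10 14 | sed -n '1,2p;8p;15p'
```

```text
t 5.8 p [ 0.4903 -0.2906  0.1775] psi 7.34 tilt 0.83 F [1.2 0.7 1. ] open 0.0167 q7 0.43
tx 0.9 ty 4.9 tz -38.3 spin -0.2
tx 0.9 ty 5.7 tz -38.2 spin -0.2
tx 0.9 ty 6.6 tz -38.1 spin -0.2
```

Call:
step_arm --series '[{"tx":0,"ty":5,"tz":-45,"spin":-0.2,"jaw":-1},{"tx":0,"ty":5,"tz":-45,"spin":-0.2,"jaw":-1},{"tx":0,"ty":5,"tz":-45,"spin":-0.2,"jaw":-1},{"tx":0,"ty":5,"tz":-45,"spin":-0.2,"jaw":-1},{"tx":0,"ty":5,"tz":-45,"spin":-0.2,"jaw":-1},{"tx":0,"ty":5,"tz":-45,"spin":-0.2,"jaw":-1},{"tx":0,"ty":5,"tz":-45,"spin":-0.2,"jaw":-1},{"tx":0,"ty":5,"tz":-45,"spin":-0.2,"jaw":-1}]' --squeeze 15

```text
time: 6.8
eef_pos: [0.4758, 0.0893, 0.1821]
orientation: [0.456, 0.53, -0.46, 0.547]
wrist_force: [0.8, -0.2, -0.1]
opening: 0.0164
```

```bash
python3 plan.py 0.452 0.366 0.14 10 7
```

```text
t 6.8 p [0.4758 0.0893 0.1821] psi 9.27 tilt 1.41 F [ 0.8 -0.2 -0.1] open 0.0164 q7 -0.3
tx 6.0 ty 3.0 tz -39.6 spin -0.1
tx 6.0 ty 3.1 tz -39.6 spin -0.1
tx 6.0 ty 3.2 tz -39.5 spin -0.1
tx 6.0 ty 3.2 tz -39.5 spin -0.1
tx 6.0 ty 3.3 tz -39.5 spin -0.1
tx 6.0 ty 3.4 tz -39.5 spin -0.1
tx 6.0 ty 3.4 tz -39.5 spin -0.1
```

Call:
step_arm --series '[{"tx":4,"ty":3,"tz":-38,"spin":-0.1,"jaw":-1},{"tx":4,"ty":3,"tz":-38,"spin":-0.1,"jaw":-1},{"tx":4,"ty":3,"tz":-38,"spin":-0.1,"jaw":-1},{"tx":4,"ty":3,"tz":-38,"spin":-0.1,"jaw":-1},{"tx":4,"ty":3,"tz":-38,"spin":-0.1,"jaw":-1},{"tx":6,"ty":3,"tz":-38,"spin":-0.1,"jaw":-1},{"tx":6,"ty":3,"tz":-36,"spin":-0.1,"jaw":-1},{"tx":0,"ty":0,"tz":0,"spin":0,"jaw":-1}]' --squeeze 15

```text
time: 7.8
eef_pos: [0.4438, 0.3677, 0.1516]
orientation: [0.451, 0.533, -0.453, 0.555]
wrist_force: [0.7, 0.8, 0.2]
opening: 0.0166
```

```bash
sed -i 's/^D=/print("x_tool",M[:,0].round(4))\nD=/' plan.py; python3 plan.py 0.452 0.366 0.14 10 1;  python3 - <<'E'
from h import *
w=cam("wrist"); cv2.imwrite("pics/w5.png",w["img"])
E
```

```text
t 7.8 p [0.4438 0.3677 0.1516] psi 10.52 tilt 1.81 F [0.7 0.8 0.2] open 0.0166 q7 -0.92
x_tool [ 0.0226 -0.0221 -0.9995]
tx 11.6 ty 7.7 tz 3.2 spin 0.5
```

View pics/w5.png

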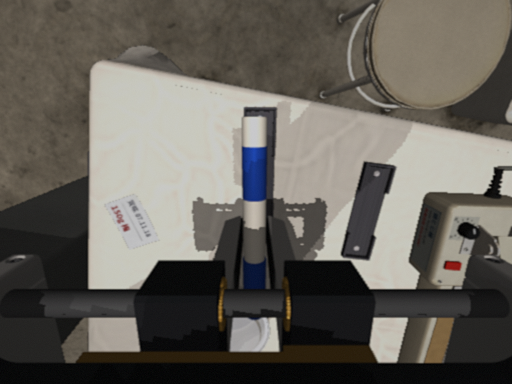

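```bash
python3 - <<'E'
from h import *
w=cam("wrist"); s=telemetry.get_state()
cv2.imwrite("pics/w6.png",cv2.resize(w["img"][90:280,220:410],None,fx=3.1,fy=3.1,interpolation=cv2.INTER_CUBIC))
e=plane(w,[[255,119]],s["eef_pos"][2]+.004)[0]; print(e, e-s["eef_pos"], np.linalg.norm((e-s["eef_pos"])[:2]))
print(plane(w,[[246,108],[276,108]],.011))
print(proj(w,[[.450,.366,.003],[.4395,.4397,.003],[.4644,.296,.003]]))
E
```

```text
[0.43182433 0.44204265 0.15570829] [-0.01332453  0.07696879  0.004     ] 0.0781136221088824
[[0.42365605 0.44729508 0.011     ]
 [0.45712031 0.45348953 0.011     ]]
[[255.5180259  178.64906738]
 [258.25221708 117.23513859]
 [256.49530369 230.54996232]]
```

View pics/w6.png

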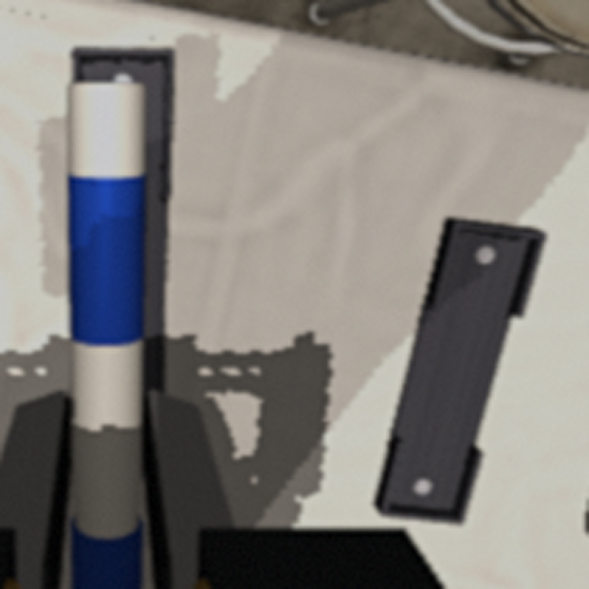

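```bash
python3 - <<'E'
s=open('plan.py').read()
i=s.index("for i in range(n)")
s=s[:i]+'''for i in range(n):
    Mi=M@R.from_euler("x",-d*i/n,degrees=True).as_matrix(); v=Mi.T@D
    print("tx %.1f ty %.1f tz %.1f spin %.1f"%(*v,-d/n))
'''
open('plan.py','w').write(s)
E
python3 plan.py 0.4525 0.364 0.03 10.2 6
```

```text
t 7.9 p [0.4451 0.3651 0.1517] psi 10.36 tilt 1.88 F [ 0.7 -0.4 -0.6] open 0.0162 q7 -0.92
x_tool [ 0.0233 -0.0232 -0.9995]
tx 20.3 ty 0.8 tz -0.2 spin 0.0
tx 20.3 ty 0.8 tz -0.2 spin 0.0
tx 20.3 ty 0.8 tz -0.2 spin 0.0
tx 20.3 ty 0.8 tz -0.2 spin 0.0
tx 20.3 ty 0.8 tz -0.2 spin 0.0
tx 20.3 ty 0.8 tz -0.2 spin 0.0
```

Call:
step_arm --series '[{"tx":20,"ty":1,"tz":-0.5,"spin":0,"jaw":-1},{"tx":20,"ty":1,"tz":-0.5,"spin":0,"jaw":-1},{"tx":20,"ty":1,"tz":-0.5,"spin":0,"jaw":-1},{"tx":20,"ty":1,"tz":-0.5,"spin":0,"jaw":-1},{"tx":20,"ty":1,"tz":-0.5,"spin":0,"jaw":-1},{"tx":18,"ty":1,"tz":-0.5,"spin":0,"jaw":-1},{"tx":0,"ty":0,"tz":0,"spin":0,"jaw":-1},{"tx":0,"ty":0,"tz":0,"spin":0,"jaw":-1}]' --squeeze 15

```text
time: 8.9
eef_pos: [0.4542, 0.3627, 0.025]
orientation: [0.452, 0.53, -0.456, 0.554]
wrist_force: [-0.8, -0.5, -0.9]
opening: 0.0163
```

```bash
python3 plan.py 0.452 0.364 0.0095 10.2 5
```

```text
t 8.9 p [0.4542 0.3627 0.025 ] psi 10.16 tilt 1.97 F [-0.8 -0.5 -0.9] open 0.0163 q7 -1.04
x_tool [ 0.0224 -0.026  -0.9994]
tx 3.1 ty -0.4 tz -0.4 spin -0.0
tx 3.1 ty -0.4 tz -0.4 spin -0.0
tx 3.1 ty -0.4 tz -0.4 spin -0.0
tx 3.1 ty -0.4 tz -0.4 spin -0.0
tx 3.1 ty -0.4 tz -0.4 spin -0.0
```

Call:
step_arm --series '[{"tx":3,"ty":-0.5,"tz":-0.4,"spin":0,"jaw":-1},{"tx":3,"ty":-0.5,"tz":-0.4,"spin":0,"jaw":-1},{"tx":3,"ty":-0.5,"tz":-0.4,"spin":0,"jaw":-1},{"tx":3,"ty":-0.5,"tz":-0.4,"spin":0,"jaw":-1},{"tx":2.5,"ty":0,"tz":0,"spin":0,"jaw":-1},{"tx":0,"ty":0,"tz":0,"spin":0,"jaw":-1},{"tx":0,"ty":0,"tz":0,"spin":0,"jaw":-1},{"tx":0,"ty":0,"tz":0,"spin":0,"jaw":-1}]' --squeeze 15

```text
time: 9.9
eef_pos: [0.453, 0.3643, 0.0111]
orientation: [0.453, 0.53, -0.455, 0.554]
wrist_force: [-0.5, 0.4, -0.6]
opening: 0.0162
```

```bash
python3 plan.py 0.452 0.364 0.0095 10.2 1; python3 - <<'E'
from h import *
t=cam("side"); cv2.imwrite("pics/s5.png",cv2.resize(t["img"][210:310,120:260],None,fx=5,fy=5,interpolation=cv2.INTER_CUBIC))
E
```

```text
t 9.9 p [0.453  0.3643 0.0111] psi 10.15 tilt 2.0 F [-0.5  0.4 -0.6] open 0.0162 q7 -1.06
x_tool [ 0.0248 -0.0245 -0.9994]
tx 1.6 ty -1.1 tz 0.1 spin -0.0
```

View pics/s5.png

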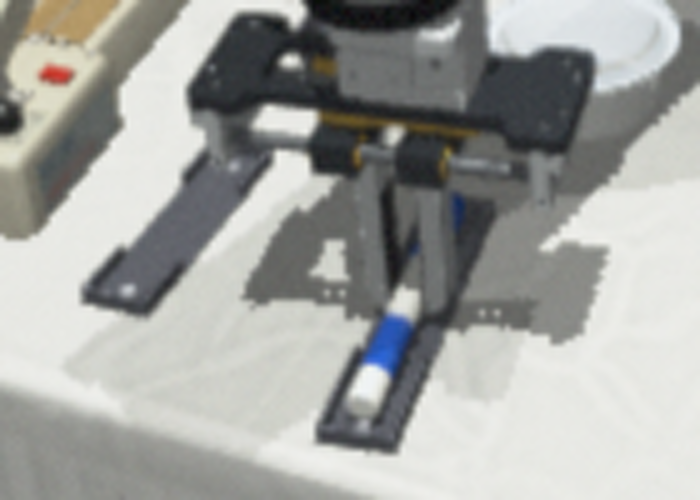

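The pen sits over the tray and inside its walls; its butt is at crop (365,405), just inside the end wall. Next: lower slightly and open.

Call:
step_arm --series '[{"tx":1.5,"ty":-1,"tz":0,"spin":0,"jaw":-1},{"tx":1,"ty":0,"tz":0,"spin":0,"jaw":-1},{"tx":0,"ty":0,"tz":0,"spin":0,"jaw":-1},{"tx":0,"ty":0,"tz":0,"spin":0,"jaw":-0.4},{"tx":0,"ty":0,"tz":0,"spin":0,"jaw":-0.2},{"tx":0,"ty":0,"tz":0,"spin":0,"jaw":0},{"tx":0,"ty":0,"tz":0,"spin":0,"jaw":0},{"tx":0,"ty":0,"tz":0,"spin":0,"jaw":0}]' --squeeze 15

```text
time: 10.95
eef_pos: [0.4521, 0.3641, 0.0086]
orientation: [0.453, 0.53, -0.455, 0.554]
wrist_force: [0.1, 0.5, -1.2]
opening: 0.0471
```

```bash
python3 plan.py 0.49 0.30 0.17 7 8|head -4
```

```text
t 10.95 p [0.4521 0.3641 0.0086] psi 10.15 tilt 2.0 F [ 0.1  0.5 -1.2] open 0.0471 q7 -1.06
x_tool [ 0.025  -0.0243 -0.9994]
tx -19.8 ty 3.7 tz 9.3 spin 0.4
tx -19.8 ty 3.7 tz 9.3 spin 0.4
```

Call:
step_arm --series '[{"tx":-15,"ty":0,"tz":0,"spin":0,"jaw":0},{"tx":-20,"ty":0,"tz":0,"spin":0,"jaw":0},{"tx":-25,"ty":3,"tz":0,"spin":0.4,"jaw":0},{"tx":-25,"ty":4,"tz":10,"spin":0.4,"jaw":0},{"tx":-25,"ty":4,"tz":20,"spin":0.4,"jaw":0},{"tx":-25,"ty":4,"tz":30,"spin":0.4,"jaw":0},{"tx":-15,"ty":4,"tz":40,"spin":0.4,"jaw":0},{"tx":0,"ty":0,"tz":45,"spin":0.4,"jaw":0}]' --squeeze 15

```text
time: 11.95
eef_pos: [0.4891, 0.2293, 0.1784]
orientation: [0.465, 0.521, -0.461, 0.547]
wrist_force: [0.5, 0.1, -0.1]
opening: 0.0469
```

```bash
python3 plan.py 0.445 -0.195 0.17 5 8; python3 - <<'E'
from h import *
t=cam("side"); cv2.imwrite("pics/s6.png",cv2.resize(t["img"][210:310,120:260],None,fx=5,fy=5,interpolation=cv2.INTER_CUBIC))
E
```

```text
t 11.95 p [0.4891 0.2293 0.1784] psi 8.11 tilt 2.08 F [ 0.5  0.1 -0.1] open 0.0469 q7 -0.65
x_tool [ 0.0309 -0.019  -0.9993]
tx 1.9 ty -13.0 tz 51.7 spin 0.4
tx 1.9 ty -12.6 tz 51.8 spin 0.4
tx 1.9 ty -12.3 tz 51.9 spin 0.4
tx 1.9 ty -11.9 tz 52.0 spin 0.4
tx 1.9 ty -11.6 tz 52.0 spin 0.4
tx 1.9 ty -11.2 tz 52.1 spin 0.4
tx 1.9 ty -10.8 tz 52.2 spin 0.4
tx 1.9 ty -10.5 tz 52.3 spin 0.4
```

View pics/s6.png

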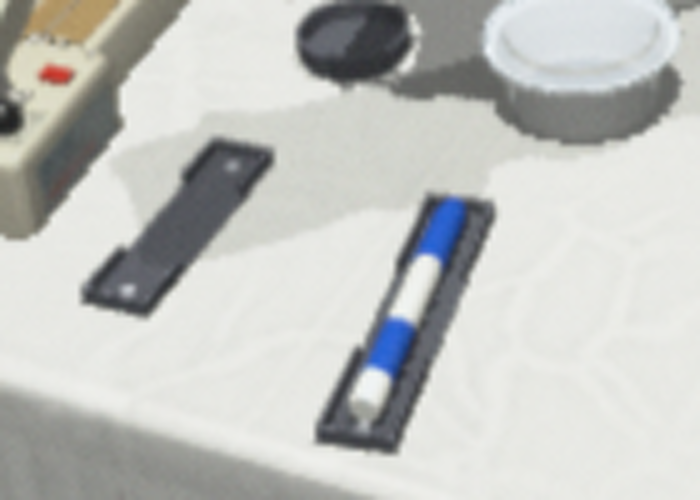

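Call:
step_arm --series '[{"tx":1,"ty":-8,"tz":52,"spin":0.4,"jaw":0},{"tx":1,"ty":-8,"tz":52,"spin":0.4,"jaw":0},{"tx":1,"ty":-8,"tz":52,"spin":0.4,"jaw":0},{"tx":1,"ty":-8,"tz":52,"spin":0.4,"jaw":0},{"tx":1,"ty":-10,"tz":52,"spin":0.4,"jaw":0},{"tx":2,"ty":-13,"tz":52,"spin":0.4,"jaw":0},{"tx":2,"ty":-13,"tz":52,"spin":0.4,"jaw":0},{"tx":2,"ty":-13,"tz":52,"spin":0.4,"jaw":0}]' --squeeze 15

```text
time: 13.0
eef_pos: [0.4568, -0.2071, 0.1866]
orientation: [0.483, 0.504, -0.473, 0.537]
wrist_force: [0.1, -0.1, 0.3]
opening: 0.0469
```

```bash
python3 plan.py 0.436 -0.198 0.15 5 1; python3 penmask.py black; python3 - <<'E'
from h import *
w=cam("wrist"); cv2.imwrite("pics/w7.png",w["img"])
E
```

```text
t 13.0 p [ 0.4568 -0.2071  0.1866] psi 4.9 tilt 2.82 F [ 0.1 -0.1  0.3] open 0.0469 q7 0.3
x_tool [ 0.044  -0.022  -0.9988]
tx 35.4 ty -21.4 tz -11.8 spin -0.1
black [248.   11.9] [229   0  39  24 593] [ 0.4418 -0.0188  0.01  ] [0.0229 0.0431]
black [232.7 138.4] [227 127  12  23 247] [ 0.4334 -0.163   0.01  ] [0.0141 0.0282]
black [234.7 195.5] [229 181  13  30 314] [ 0.441  -0.2407  0.01  ] [0.0164 0.0421]
black psi -3.36 dist 0.1445
```

View pics/w7.png

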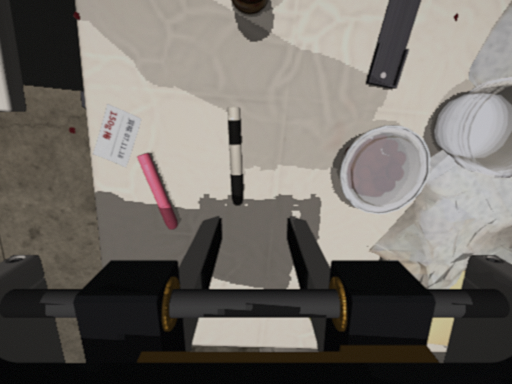

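```bash
python3 - <<'E'
from h import *
w=cam("wrist"); cv2.imwrite("pics/w8.png",cv2.resize(w["img"][90:220,180:300],None,fx=5,fy=4.5,interpolation=cv2.INTER_CUBIC))
E
```

```text
(no output)
```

View pics/w8.png

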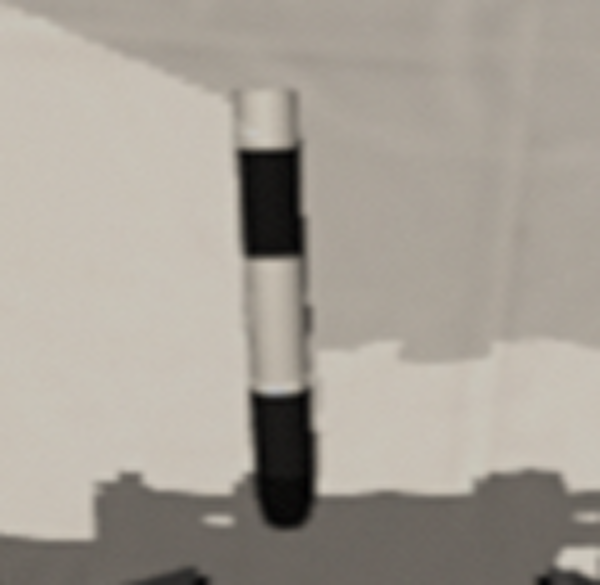

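Crop: the butt centre is at (264,93) and the tip at (286,528). In the full frame that is about (232.5,110.2) and (236.9,206.8).

```bash
python3 pen.py 232.3 110.2 236.7 206.8; python3 penmask.py black | tail -2; python3 plan.py 0.4375 -0.2 0.05 5.5 7
```

```text
mid [ 0.4373 -0.1933  0.01  ] len 0.1298 psi across 6.03
black [235.1 195.3] [229 180  13  31 322] [ 0.4415 -0.2391  0.01  ] [0.0162 0.0433]
black psi -3.32 dist 0.145
t 13.25 p [ 0.4572 -0.2052  0.1859] psi 4.89 tilt 2.77 F [-0.8  0.4  0.1] open 0.0469 q7 0.29
x_tool [ 0.0432 -0.0215 -0.9988]
tx 19.3 ty -3.5 tz -1.5 spin -0.1
tx 19.3 ty -3.5 tz -1.5 spin -0.1
tx 19.3 ty -3.5 tz -1.5 spin -0.1
tx 19.3 ty -3.5 tz -1.5 spin -0.1
tx 19.3 ty -3.5 tz -1.5 spin -0.1
tx 19.3 ty -3.5 tz -1.5 spin -0.1
tx 19.3 ty -3.5 tz -1.5 spin -0.1
```

Call:
step_arm --series '[{"tx":22,"ty":-3.5,"tz":-2,"spin":-0.1,"jaw":0},{"tx":22,"ty":-3.5,"tz":-2,"spin":-0.1,"jaw":0},{"tx":22,"ty":-3.5,"tz":-2,"spin":-0.1,"jaw":0},{"tx":22,"ty":-3.5,"tz":-2,"spin":-0.1,"jaw":0},{"tx":22,"ty":-3.5,"tz":-2,"spin":-0.1,"jaw":0},{"tx":22,"ty":-3.5,"tz":-2,"spin":-0.1,"jaw":0},{"tx":20,"ty":-3.5,"tz":-2,"spin":-0.1,"jaw":0},{"tx":0,"ty":0,"tz":0,"spin":0,"jaw":0}]' --squeeze 15

```text
time: 14.25
eef_pos: [0.4439, -0.1843, 0.0338]
orientation: [0.477, 0.51, -0.463, 0.546]
wrist_force: [0.1, 0.3, 0.8]
opening: 0.0474
```

```bash
python3 plan.py 0.4375 -0.195 0.006 5.6 6
```

```text
t 14.25 p [ 0.4439 -0.1843  0.0338] psi 6.73 tilt 3.14 F [0.1 0.3 0.8] open 0.0474 q7 0.15
x_tool [ 0.0511 -0.0196 -0.9985]
tx 4.6 ty -1.5 tz 1.5 spin 0.2
tx 4.6 ty -1.5 tz 1.5 spin 0.2
tx 4.6 ty -1.5 tz 1.5 spin 0.2
tx 4.6 ty -1.5 tz 1.5 spin 0.2
tx 4.6 ty -1.5 tz 1.5 spin 0.2
tx 4.6 ty -1.5 tz 1.5 spin 0.2
```

Call:
step_arm --series '[{"tx":4,"ty":-1.5,"tz":2.5,"spin":0.2,"jaw":0},{"tx":4,"ty":-1.5,"tz":2.5,"spin":0.2,"jaw":0},{"tx":4,"ty":-1.5,"tz":2,"spin":0.2,"jaw":0},{"tx":4,"ty":-1.5,"tz":2,"spin":0.2,"jaw":0},{"tx":4,"ty":-1.5,"tz":1,"spin":0.2,"jaw":0},{"tx":4,"ty":-1.5,"tz":0,"spin":0.2,"jaw":0},{"tx":2,"ty":0,"tz":0,"spin":0,"jaw":0},{"tx":0,"ty":0,"tz":0,"spin":0,"jaw":0}]' --squeeze 15

```text
time: 15.25
eef_pos: [0.4389, -0.1963, 0.0084]
orientation: [0.483, 0.504, -0.468, 0.542]
wrist_force: [0.9, 0.4, -0.3]
opening: 0.047
```

```bash
python3 plan.py 0.4375 -0.195 0.006 5.6 1
```

```text
t 15.25 p [ 0.4389 -0.1963  0.0084] psi 5.5 tilt 3.33 F [ 0.9  0.4 -0.3] open 0.047 q7 0.13
x_tool [ 0.0543 -0.0207 -0.9983]
tx 2.3 ty -1.4 tz -1.5 spin -0.1
```

Call:
step_arm --series '[{"tx":2,"ty":-1,"tz":-1,"spin":0,"jaw":0},{"tx":0,"ty":0,"tz":0,"spin":0,"jaw":-1},{"tx":0,"ty":0,"tz":0,"spin":0,"jaw":-1},{"tx":0,"ty":0,"tz":0,"spin":0,"jaw":-1},{"tx":0,"ty":0,"tz":0,"spin":0,"jaw":-1},{"tx":0,"ty":0,"tz":0,"spin":0,"jaw":-1},{"tx":0,"ty":0,"tz":0,"spin":0,"jaw":-1},{"tx":0,"ty":0,"tz":0,"spin":0,"jaw":-1}]' --squeeze 15

```text
time: 16.25
eef_pos: [0.4382, -0.1953, 0.0065]
orientation: [0.483, 0.504, -0.468, 0.542]
wrist_force: [0.4, -0.3, -0.5]
opening: 0.0164
```

```bash
python3 plan.py 0.4375 -0.195 0.13 5.6 8|head -4
```

```text
t 16.25 p [ 0.4382 -0.1953  0.0065] psi 5.52 tilt 3.37 F [ 0.4 -0.3 -0.5] open 0.0164 q7 0.12
x_tool [ 0.0549 -0.0208 -0.9983]
tx -15.4 ty 0.7 tz 0.4 spin -0.0
tx -15.4 ty 0.7 tz 0.4 spin -0.0
```

Call:
step_arm --series '[{"tx":-15,"ty":0,"tz":0,"spin":0,"jaw":-1},{"tx":-15,"ty":0,"tz":0,"spin":0,"jaw":-1},{"tx":-15,"ty":0,"tz":0,"spin":0,"jaw":-1},{"tx":-15,"ty":0,"tz":0,"spin":0,"jaw":-1},{"tx":-15,"ty":0,"tz":0,"spin":0,"jaw":-1},{"tx":-15,"ty":0,"tz":0,"spin":0,"jaw":-1},{"tx":-15,"ty":0,"tz":0,"spin":0,"jaw":-1},{"tx":-15,"ty":0,"tz":0,"spin":0,"jaw":-1}]' --squeeze 15

```text
time: 17.25
eef_pos: [0.4311, -0.1926, 0.1353]
orientation: [0.483, 0.504, -0.468, 0.543]
wrist_force: [0.1, -0.3, -0.4]
opening: 0.0166
```

```bash
python3 plan.py 0.62 -0.016 0.13 -6.3 8
```

```text
t 17.25 p [ 0.4311 -0.1926  0.1353] psi 5.53 tilt 3.41 F [ 0.1 -0.3 -0.4] open 0.0166 q7 0.28
x_tool [ 0.0556 -0.0211 -0.9982]
tx 1.5 ty 25.6 tz -19.7 spin 1.5
tx 1.5 ty 25.0 tz -20.4 spin 1.5
tx 1.5 ty 24.5 tz -21.0 spin 1.5
tx 1.5 ty 24.0 tz -21.7 spin 1.5
tx 1.5 ty 23.4 tz -22.3 spin 1.5
tx 1.5 ty 22.8 tz -22.9 spin 1.5
tx 1.5 ty 22.2 tz -23.4 spin 1.5
tx 1.5 ty 21.6 tz -24.0 spin 1.5
```

Call:
step_arm --series '[{"tx":1.5,"ty":25.5,"tz":-20,"spin":1.5,"jaw":-1},{"tx":1.5,"ty":25,"tz":-20.5,"spin":1.5,"jaw":-1},{"tx":1.5,"ty":24.5,"tz":-21,"spin":1.5,"jaw":-1},{"tx":1.5,"ty":24,"tz":-21.5,"spin":1.5,"jaw":-1},{"tx":1.5,"ty":23.5,"tz":-22,"spin":1.5,"jaw":-1},{"tx":1.5,"ty":23,"tz":-23,"spin":1.5,"jaw":-1},{"tx":1.5,"ty":22,"tz":-23.5,"spin":1.5,"jaw":-1},{"tx":1.5,"ty":21.5,"tz":-24,"spin":1.5,"jaw":-1}]' --squeeze 15

```text
time: 18.25
eef_pos: [0.6257, -0.0148, 0.1358]
orientation: [0.54, 0.448, -0.521, 0.487]
wrist_force: [-0.0, -1.8, -0.2]
opening: 0.0165
```

```bash
python3 plan.py 0.62 -0.016 0.13 -6.3 1; python3 - <<'E'
from h import *
w=cam("wrist"); cv2.imwrite("pics/w9.png",w["img"]); s=telemetry.get_state()
print(proj(w,[[.6229,.0458,.003],[.6146,-.0791,.003]]))
E
```

```text
t 18.25 p [ 0.6257 -0.0148  0.1358] psi -7.19 tilt 3.51 F [-0.  -1.8 -0.2] open 0.0165 q7 -0.43
x_tool [ 0.0563 -0.0241 -0.9981]
tx 5.5 ty -5.9 tz 1.8 spin -0.9
[[237.38662814 131.24972452]
 [244.9293306  232.08490641]]
```

View pics/w9.png

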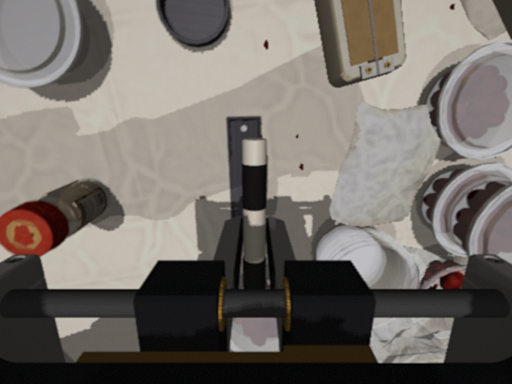

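```bash
python3 - <<'E'
from h import *
w=cam("wrist"); t=cam("top"); s=telemetry.get_state()
cv2.imwrite("pics/w10.png",cv2.resize(w["img"][100:230,200:300],None,fx=6,fy=4.5,interpolation=cv2.INTER_CUBIC))
b=lambda x,y:(x/3.6+230-.5,y/3.6+110-.5)
print("top screws",plane(t,[b(24,94),b(180,105)],.004))
print("wrist screw",plane(w,[[243,127]],.004), s["eef_pos"])
print("pen end",plane(w,[[255,141]],s["eef_pos"][2]+.004)-s["eef_pos"])
E
```

```text
top screws [[ 0.62719968  0.04667694  0.004     ]
 [ 0.61468262 -0.07933025  0.004     ]]
wrist screw [[0.63244942 0.05381041 0.004     ]] [ 0.6255945  -0.01398418  0.13542361]
pen end [[0.01153566 0.06564351 0.004     ]]
```

View pics/w10.png

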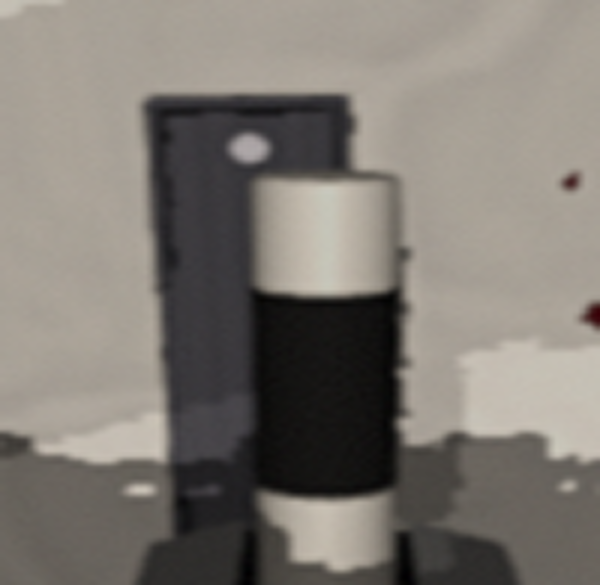

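```bash
python3 plan.py 0.6215 -0.016 0.03 -6 7 | head -4
```

```text
t 18.4 p [ 0.6256 -0.014   0.1354] psi -7.02 tilt 3.49 F [ 0.2 -1.  -0.1] open 0.0164 q7 -0.42
x_tool [ 0.0563 -0.0231 -0.9981]
tx 15.0 ty -1.4 tz 0.1 spin -0.1
tx 15.0 ty -1.4 tz 0.1 spin -0.1
```

Call:
step_arm --series '[{"tx":15,"ty":-1.5,"tz":0,"spin":-0.1,"jaw":-1},{"tx":15,"ty":-1.5,"tz":0,"spin":-0.1,"jaw":-1},{"tx":15,"ty":-1.5,"tz":0,"spin":-0.1,"jaw":-1},{"tx":15,"ty":-1.5,"tz":0,"spin":-0.1,"jaw":-1},{"tx":15,"ty":-1.5,"tz":0,"spin":-0.1,"jaw":-1},{"tx":15,"ty":-1.5,"tz":0,"spin":-0.1,"jaw":-1},{"tx":12,"ty":-1.5,"tz":0,"spin":-0.1,"jaw":-1},{"tx":0,"ty":0,"tz":0,"spin":0,"jaw":-1}]' --squeeze 15

```text
time: 19.4
eef_pos: [0.6176, -0.0184, 0.0247]
orientation: [0.535, 0.452, -0.519, 0.49]
wrist_force: [-0.2, 0.0, -0.1]
opening: 0.0167
```

```bash
python3 plan.py 0.6215 -0.016 0.010 -6 6 | head -4
```

```text
t 19.4 p [ 0.6176 -0.0184  0.0247] psi -6.39 tilt 3.33 F [-0.2  0.  -0.1] open 0.0167 q7 -0.49
x_tool [ 0.0526 -0.0245 -0.9983]
tx 2.5 ty 0.5 tz -0.5 spin -0.1
tx 2.5 ty 0.5 tz -0.5 spin -0.1
```

Call:
step_arm --series '[{"tx":2.5,"ty":0.8,"tz":-0.5,"spin":0,"jaw":-1},{"tx":2.5,"ty":0.8,"tz":-0.5,"spin":0,"jaw":-1},{"tx":2.5,"ty":0.5,"tz":-0.5,"spin":0,"jaw":-1},{"tx":2.5,"ty":0.5,"tz":-0.5,"spin":0,"jaw":-1},{"tx":2.5,"ty":0.5,"tz":-0.5,"spin":0,"jaw":-1},{"tx":2.5,"ty":0,"tz":0,"spin":0,"jaw":-1},{"tx":0,"ty":0,"tz":0,"spin":0,"jaw":-1},{"tx":0,"ty":0,"tz":0,"spin":0,"jaw":-1}]' --squeeze 15

```text
time: 20.4
eef_pos: [0.6232, -0.0163, 0.0103]
orientation: [0.536, 0.452, -0.518, 0.49]
wrist_force: [-0.4, 0.2, -0.1]
opening: 0.0164
```

```bash
python3 plan.py 0.6215 -0.016 0.010 -6 1; python3 - <<'E'
from h import *
t=cam("side"); cv2.imwrite("pics/s7.png",cv2.resize(t["img"][130:230,170:290],None,fx=5,fy=5,interpolation=cv2.INTER_CUBIC))
E
```

```text
t 20.4 p [ 0.6232 -0.0163  0.0103] psi -6.39 tilt 3.45 F [-0.4  0.2 -0.1] open 0.0164 q7 -0.51
x_tool [ 0.0551 -0.0244 -0.9982]
tx 0.2 ty -1.8 tz -0.1 spin -0.4
```

View pics/s7.png

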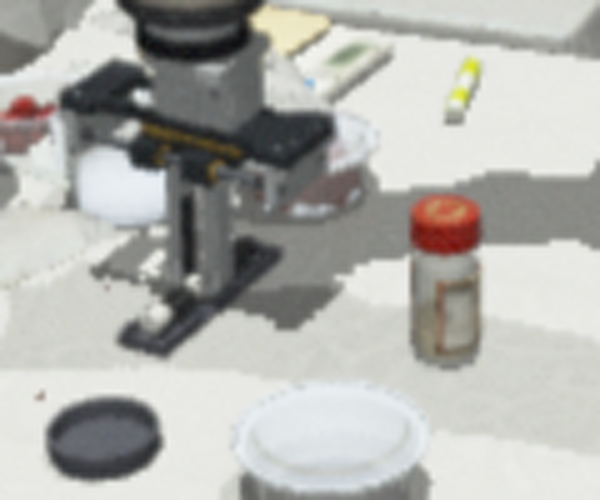

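The pen's butt at crop (155,315) is inside the tray's near end. Next: lower 1.5 mm and release.

Call:
step_arm --series '[{"tx":1,"ty":-1.5,"tz":0,"spin":0,"jaw":-1},{"tx":1,"ty":0,"tz":0,"spin":0,"jaw":-1},{"tx":0,"ty":0,"tz":0,"spin":0,"jaw":-0.4},{"tx":0,"ty":0,"tz":0,"spin":0,"jaw":-0.2},{"tx":0,"ty":0,"tz":0,"spin":0,"jaw":0},{"tx":0,"ty":0,"tz":0,"spin":0,"jaw":0},{"tx":-10,"ty":0,"tz":0,"spin":0,"jaw":0},{"tx":-15,"ty":0,"tz":0,"spin":0,"jaw":0}]' --squeeze 15

```text
time: 21.45
eef_pos: [0.6201, -0.0156, 0.0347]
orientation: [0.536, 0.452, -0.518, 0.49]
wrist_force: [-0.3, 0.1, 0.9]
opening: 0.0471
```

Call:
step_arm --series '[{"tx":-20,"ty":0,"tz":0,"spin":0,"jaw":0},{"tx":-20,"ty":0,"tz":0,"spin":0,"jaw":0},{"tx":-20,"ty":0,"tz":0,"spin":0,"jaw":0},{"tx":-20,"ty":0,"tz":0,"spin":0,"jaw":0},{"tx":-20,"ty":0,"tz":0,"spin":0,"jaw":0},{"tx":-15,"ty":0,"tz":0,"spin":0,"jaw":0},{"tx":0,"ty":0,"tz":0,"spin":0,"jaw":0},{"tx":0,"ty":0,"tz":0,"spin":0,"jaw":0}]'

```text
time: 22.45
eef_pos: [0.6145, -0.0124, 0.1631]
orientation: [0.537, 0.45, -0.516, 0.492]
wrist_force: [0.1, -0.9, -0.1]
opening: 0.047
```

```bash
python3 plan.py 0.56 -0.36 0.155 9 8; python3 - <<'E'
from h import *
t=cam("side"); cv2.imwrite("pics/s8.png",cv2.resize(t["img"][130:230,170:290],None,fx=5,fy=5,interpolation=cv2.INTER_CUBIC))
E
```

```text
t 22.45 p [ 0.6145 -0.0124  0.1631] psi -6.39 tilt 3.86 F [ 0.1 -0.9 -0.1] open 0.047 q7 -0.4
x_tool [ 0.0624 -0.0251 -0.9977]
tx 1.7 ty -2.0 tz 43.9 spin -1.9
tx 1.7 ty -3.5 tz 43.8 spin -1.9
tx 1.7 ty -4.9 tz 43.7 spin -1.9
tx 1.7 ty -6.4 tz 43.5 spin -1.9
tx 1.7 ty -7.9 tz 43.3 spin -1.9
tx 1.7 ty -9.3 tz 43.0 spin -1.9
tx 1.7 ty -10.7 tz 42.6 spin -1.9
tx 1.7 ty -12.2 tz 42.2 spin -1.9
```

View pics/s8.png

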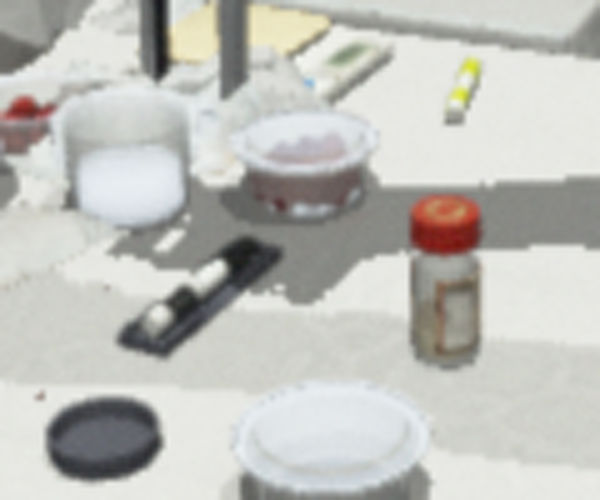

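Call:
step_arm --series '[{"tx":0.6,"ty":-1,"tz":15,"spin":-0.7,"jaw":0},{"tx":0.6,"ty":-1,"tz":15,"spin":-0.7,"jaw":0},{"tx":0.6,"ty":-1,"tz":15,"spin":-0.7,"jaw":0},{"tx":0.6,"ty":-1,"tz":15,"spin":-0.7,"jaw":0},{"tx":0.6,"ty":-1.5,"tz":15,"spin":-0.7,"jaw":0},{"tx":0.6,"ty":-1.5,"tz":15,"spin":-0.7,"jaw":0},{"tx":0.6,"ty":-1.5,"tz":15,"spin":-0.7,"jaw":0},{"tx":0.6,"ty":-1.5,"tz":15,"spin":-0.7,"jaw":0}]'

```text
time: 23.5
eef_pos: [0.5932, -0.1331, 0.1526]
orientation: [0.509, 0.479, -0.494, 0.516]
wrist_force: [0.0, 0.5, -0.8]
opening: 0.0468
```

```bash
python3 plan.py 0.56 -0.36 0.155 9 8; python3 -c "
from h import *
s=telemetry.get_state(); print(s['joint_vel'].round(3),s['joint_pos'].round(3),s['effort'].round(1))"
```

```text
t 23.5 p [ 0.5932 -0.1331  0.1526] psi -0.42 tilt 3.23 F [ 0.   0.5 -0.8] open 0.0468 q7 -0.08
x_tool [ 0.0517 -0.0223 -0.9984]
tx 0.1 ty -3.9 tz 28.4 spin -1.2
tx 0.1 ty -4.5 tz 28.3 spin -1.2
tx 0.1 ty -5.1 tz 28.2 spin -1.2
tx 0.1 ty -5.7 tz 28.1 spin -1.2
tx 0.1 ty -6.2 tz 28.0 spin -1.2
tx 0.1 ty -6.8 tz 27.8 spin -1.2
tx 0.1 ty -7.4 tz 27.7 spin -1.2
tx 0.1 ty -7.9 tz 27.5 spin -1.2
[ 0.192  0.027  0.021 -0.015 -0.013 -0.007  0.32 ] [ 0.443  0.37  -0.421  1.837  0.211  0.922 -0.08 ] [ -2.5 -82.1  -5.7 -41.3   0.1  -0.2  -1.1]
```

Call:
step_arm --series '[{"tx":0,"ty":-2,"tz":15,"spin":-0.6,"jaw":0},{"tx":0,"ty":-2,"tz":15,"spin":-0.6,"jaw":0},{"tx":0,"ty":-2,"tz":15,"spin":-0.6,"jaw":0},{"tx":0,"ty":-3,"tz":15,"spin":-0.6,"jaw":0},{"tx":0,"ty":-3,"tz":15,"spin":-0.6,"jaw":0},{"tx":0,"ty":-3,"tz":15,"spin":-0.6,"jaw":0},{"tx":0,"ty":-3,"tz":15,"spin":-0.6,"jaw":0},{"tx":0,"ty":-3,"tz":15,"spin":-0.6,"jaw":0}]'

```text
time: 24.5
eef_pos: [0.5718, -0.2568, 0.1465]
orientation: [0.485, 0.504, -0.474, 0.534]
wrist_force: [0.8, 0.0, 0.1]
opening: 0.0472
```

```bash
python3 plan.py 0.565 -0.37 0.15 9 8; python3 - <<'E'
from h import *
w=cam("wrist"); cv2.imwrite("pics/w11.png",w["img"])
E
python3 penmask.py yel
```

```text
t 24.5 p [ 0.5718 -0.2568  0.1465] psi 4.59 tilt 2.56 F [0.8 0.  0.1] open 0.0472 q7 0.23
x_tool [ 0.0409 -0.0179 -0.999 ]
tx -0.2 ty -2.0 tz 14.0 spin -0.6
tx -0.2 ty -2.1 tz 14.0 spin -0.6
tx -0.2 ty -2.2 tz 14.0 spin -0.6
tx -0.2 ty -2.4 tz 14.0 spin -0.6
tx -0.2 ty -2.5 tz 14.0 spin -0.6
tx -0.2 ty -2.6 tz 13.9 spin -0.6
tx -0.2 ty -2.8 tz 13.9 spin -0.6
tx -0.2 ty -2.9 tz 13.9 spin -0.6
yel [236.6 263.8] [231 255  12  18 150] [ 0.5633 -0.3742  0.01  ] [0.0119 0.0257]
```

View pics/w11.png

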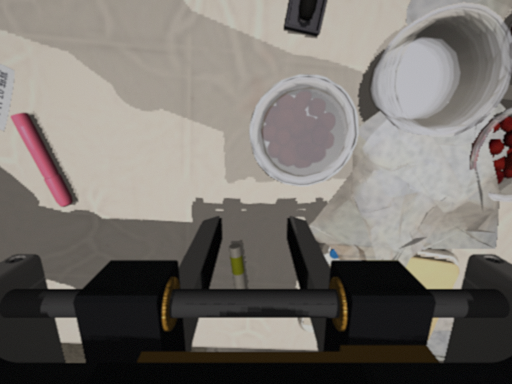

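Call:
step_arm --series '[{"tx":0,"ty":-1,"tz":15,"spin":-0.6,"jaw":0},{"tx":0,"ty":-1.5,"tz":15,"spin":-0.6,"jaw":0},{"tx":0,"ty":-1.5,"tz":15,"spin":-0.6,"jaw":0},{"tx":0,"ty":-2,"tz":15,"spin":-0.6,"jaw":0},{"tx":0,"ty":-2,"tz":15,"spin":-0.6,"jaw":0},{"tx":0,"ty":-2,"tz":15,"spin":-0.6,"jaw":0},{"tx":0,"ty":-2,"tz":15,"spin":-0.6,"jaw":0},{"tx":0,"ty":-2,"tz":15,"spin":-0.6,"jaw":0}]'

```text
time: 25.6
eef_pos: [0.5719, -0.386, 0.1488]
orientation: [0.461, 0.525, -0.452, 0.555]
wrist_force: [-0.2, -0.0, 1.0]
opening: 0.0468
```

```bash
python3 - <<'E'
from h import *
w=cam("wrist"); cv2.imwrite("pics/w12.png",cv2.resize(w["img"][140:270,190:310],None,fx=5,fy=4.5,interpolation=cv2.INTER_CUBIC))
E
python3 penmask.py yel;  python3 plan.py 0.567 -0.398 0.035 10 8
```

```text
yel [245.6 165. ] [240 155  13  21 253] [ 0.5642 -0.371   0.01  ] [0.0142 0.0243]
yel [246.1 214.9] [240 202  14  27 240] [ 0.575  -0.4343  0.01  ] [0.0163 0.0352]
yel psi 9.65 dist 0.0642
t 25.7 p [ 0.5714 -0.3872  0.1485] psi 9.52 tilt 2.56 F [-1.  -0.2 -0.6] open 0.0473 q7 0.5
x_tool [ 0.0406 -0.0187 -0.999 ]
tx 14.2 ty -1.3 tz 0.9 spin -0.1
tx 14.2 ty -1.3 tz 0.9 spin -0.1
tx 14.2 ty -1.3 tz 0.9 spin -0.1
tx 14.2 ty -1.3 tz 0.9 spin -0.1
tx 14.2 ty -1.3 tz 0.9 spin -0.1
tx 14.2 ty -1.3 tz 0.9 spin -0.1
tx 14.2 ty -1.3 tz 0.9 spin -0.1
tx 14.2 ty -1.3 tz 0.9 spin -0.1
```

View pics/w12.png

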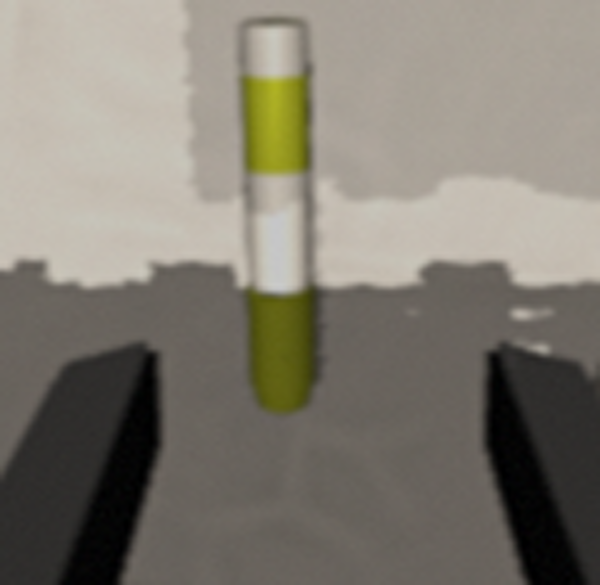

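```bash
python3 pen.py 244.5 144.8 245.9 231.2; python3 plan.py 0.569 -0.400 0.03 9.6 8|tail -1
```

```text
mid [ 0.5688 -0.4008  0.01  ] len 0.1109 psi across 9.89
tx 14.8 ty -1.2 tz 1.3 spin -0.0
```

Call:
step_arm --series '[{"tx":14.5,"ty":-1.2,"tz":1.5,"spin":0,"jaw":0},{"tx":14.5,"ty":-1.2,"tz":1.5,"spin":0,"jaw":0},{"tx":14.5,"ty":-1.2,"tz":1.5,"spin":0,"jaw":0},{"tx":14.5,"ty":-1.2,"tz":1.5,"spin":0,"jaw":0},{"tx":14.5,"ty":-1.2,"tz":1.5,"spin":0,"jaw":0},{"tx":14.5,"ty":-1.2,"tz":1.5,"spin":0,"jaw":0},{"tx":14.5,"ty":-1.2,"tz":1.5,"spin":0,"jaw":0},{"tx":12,"ty":-1,"tz":1,"spin":0,"jaw":0}]'

```text
time: 26.75
eef_pos: [0.569, -0.3992, 0.0265]
orientation: [0.461, 0.526, -0.451, 0.555]
wrist_force: [-0.1, -1.1, -0.0]
opening: 0.0474
```

```bash
python3 plan.py 0.569 -0.4008 0.006 9.6 6|head -3
```

```text
t 26.75 p [ 0.569  -0.3992  0.0265] psi 9.68 tilt 2.49 F [-0.1 -1.1 -0. ] open 0.0474 q7 0.47
x_tool [ 0.0401 -0.0167 -0.9991]
tx 3.4 ty -0.2 tz 0.2 spin 0.0
```

Call:
step_arm --series '[{"tx":4,"ty":-0.2,"tz":0.3,"spin":0,"jaw":0},{"tx":4,"ty":-0.2,"tz":0.3,"spin":0,"jaw":0},{"tx":4,"ty":-0.2,"tz":0.3,"spin":0,"jaw":0},{"tx":4,"ty":-0.2,"tz":0.3,"spin":0,"jaw":0},{"tx":4,"ty":-0.2,"tz":0.3,"spin":0,"jaw":0},{"tx":1,"ty":0,"tz":0,"spin":0,"jaw":0},{"tx":0,"ty":0,"tz":0,"spin":0,"jaw":0},{"tx":0,"ty":0,"tz":0,"spin":0,"jaw":0}]'

```text
time: 27.75
eef_pos: [0.5695, -0.4014, 0.0044]
orientation: [0.461, 0.525, -0.451, 0.555]
wrist_force: [-0.5, 0.5, 0.2]
opening: 0.047
```

Call:
step_arm --series '[{"tx":0,"ty":0,"tz":0,"spin":0,"jaw":-1},{"tx":0,"ty":0,"tz":0,"spin":0,"jaw":-1},{"tx":0,"ty":0,"tz":0,"spin":0,"jaw":-1},{"tx":0,"ty":0,"tz":0,"spin":0,"jaw":-1},{"tx":0,"ty":0,"tz":0,"spin":0,"jaw":-1},{"tx":0,"ty":0,"tz":0,"spin":0,"jaw":-1},{"tx":0,"ty":0,"tz":0,"spin":0,"jaw":-1},{"tx":0,"ty":0,"tz":0,"spin":0,"jaw":-1}]' --squeeze 15

```text
time: 28.75
eef_pos: [0.5697, -0.4016, 0.0048]
orientation: [0.461, 0.525, -0.451, 0.555]
wrist_force: [-0.0, -0.5, -0.3]
opening: 0.0165
```

Call:
step_arm --series '[{"tx":-15,"ty":0,"tz":0,"spin":0,"jaw":-1},{"tx":-15,"ty":0,"tz":0,"spin":0,"jaw":-1},{"tx":-15,"ty":0,"tz":0,"spin":0,"jaw":-1},{"tx":-15,"ty":0,"tz":0,"spin":0,"jaw":-1},{"tx":-15,"ty":0,"tz":0,"spin":0,"jaw":-1},{"tx":-15,"ty":0,"tz":0,"spin":0,"jaw":-1},{"tx":-15,"ty":0,"tz":0,"spin":0,"jaw":-1},{"tx":-15,"ty":0,"tz":-5,"spin":0,"jaw":-1}]'

```text
time: 29.75
eef_pos: [0.5635, -0.3945, 0.1336]
orientation: [0.461, 0.525, -0.451, 0.555]
wrist_force: [0.4, 0.7, -0.8]
opening: 0.0164
```

```bash
python3 plan.py 0.57 0.1 0.165 5 24|sed -n '1,3p;15p;26p'
```

```text
t 29.75 p [ 0.5635 -0.3945  0.1336] psi 9.66 tilt 2.6 F [ 0.4  0.7 -0.8] open 0.0164 q7 0.51
x_tool [ 0.0418 -0.0179 -0.999 ]
tx -1.7 ty 3.8 tz -20.2 spin 0.2
tx -1.7 ty 2.9 tz -20.4 spin 0.2
tx -1.7 ty 2.2 tz -20.5 spin 0.2
```

Call:
step_arm --series '[{"tx":-2,"ty":4,"tz":-23,"spin":0.2,"jaw":-1},{"tx":-2,"ty":4,"tz":-23,"spin":0.2,"jaw":-1},{"tx":-2,"ty":4,"tz":-23,"spin":0.2,"jaw":-1},{"tx":-2,"ty":4,"tz":-23,"spin":0.2,"jaw":-1},{"tx":-2,"ty":4,"tz":-23,"spin":0.2,"jaw":-1},{"tx":-2,"ty":4,"tz":-23,"spin":0.2,"jaw":-1},{"tx":-2,"ty":4,"tz":-23,"spin":0.2,"jaw":-1},{"tx":-2,"ty":4,"tz":-23,"spin":0.2,"jaw":-1}]'

```text
time: 30.75
eef_pos: [0.5629, -0.189, 0.1453]
orientation: [0.468, 0.521, -0.458, 0.548]
wrist_force: [0.1, -0.9, -0.5]
opening: 0.0164
```

```bash
python3 plan.py 0.59 0.346 0.155 3.1 24|sed -n '1,3p;15p;26p'
```

```text
t 30.75 p [ 0.5629 -0.189   0.1453] psi 8.27 tilt 2.36 F [ 0.1 -0.9 -0.5] open 0.0164 q7 0.18
x_tool [ 0.0385 -0.0146 -0.9992]
tx -0.7 ty 4.3 tz -21.9 spin 0.2
tx -0.7 ty 3.3 tz -22.1 spin 0.2
tx -0.7 ty 2.4 tz -22.2 spin 0.2
```

Call:
step_arm --series '[{"tx":-1,"ty":5,"tz":-22,"spin":0.2,"jaw":-1},{"tx":-1,"ty":5,"tz":-22,"spin":0.2,"jaw":-1},{"tx":-1,"ty":5,"tz":-22,"spin":0.2,"jaw":-1},{"tx":-1,"ty":4,"tz":-22,"spin":0.2,"jaw":-1},{"tx":-1,"ty":4,"tz":-22,"spin":0.2,"jaw":-1},{"tx":-1,"ty":4,"tz":-22,"spin":0.2,"jaw":-1},{"tx":-1,"ty":4,"tz":-22,"spin":0.2,"jaw":-1},{"tx":-1,"ty":4,"tz":-22,"spin":0.2,"jaw":-1}]'

```text
time: 31.75
eef_pos: [0.5653, 0.0098, 0.1481]
orientation: [0.472, 0.519, -0.464, 0.542]
wrist_force: [-0.7, -0.0, -0.4]
opening: 0.0164
```

```bash
python3 plan.py 0.59 0.346 0.155 3.1 16|sed -n '1,3p;15p;26p'
```

```text
t 31.75 p [0.5653 0.0098 0.1481] psi 7.16 tilt 1.98 F [-0.7 -0.  -0.4] open 0.0164 q7 -0.21
x_tool [ 0.0321 -0.0128 -0.9994]
tx -0.6 ty 4.2 tz -20.6 spin 0.3
tx -0.6 ty 3.1 tz -20.8 spin 0.3
```

Tilt is falling at this slower speed. Continuing.

Call:
step_arm --series '[{"tx":-0.5,"ty":5,"tz":-21,"spin":0.3,"jaw":-1},{"tx":-0.5,"ty":5,"tz":-21,"spin":0.3,"jaw":-1},{"tx":-0.5,"ty":5,"tz":-21,"spin":0.3,"jaw":-1},{"tx":-0.5,"ty":5,"tz":-21,"spin":0.3,"jaw":-1},{"tx":-0.5,"ty":5,"tz":-21,"spin":0.3,"jaw":-1},{"tx":-0.5,"ty":5,"tz":-21,"spin":0.3,"jaw":-1},{"tx":-0.5,"ty":5,"tz":-21,"spin":0.3,"jaw":-1},{"tx":-0.5,"ty":5,"tz":-21,"spin":0.3,"jaw":-1}]'

```text
time: 32.75
eef_pos: [0.5746, 0.1973, 0.1472]
orientation: [0.479, 0.512, -0.474, 0.532]
wrist_force: [0.2, 0.3, -0.7]
opening: 0.0164
```

```bash
python3 plan.py 0.597 0.346 0.14 3.1 8|sed -n '1,3p;7p;10p'
```

```text
t 32.75 p [0.5746 0.1973 0.1472] psi 5.26 tilt 1.65 F [ 0.2  0.3 -0.7] open 0.0164 q7 -0.6
x_tool [ 0.0255 -0.0135 -0.9996]
tx 0.7 ty 4.5 tz -18.3 spin 0.3
tx 0.7 ty 4.1 tz -18.3 spin 0.3
tx 0.7 ty 3.9 tz -18.4 spin 0.3
```

Call:
step_arm --series '[{"tx":0,"ty":5,"tz":-18,"spin":0.3,"jaw":-1},{"tx":0,"ty":5,"tz":-18,"spin":0.3,"jaw":-1},{"tx":0,"ty":5,"tz":-18,"spin":0.3,"jaw":-1},{"tx":0,"ty":5,"tz":-18,"spin":0.3,"jaw":-1},{"tx":0,"ty":5,"tz":-18,"spin":0.3,"jaw":-1},{"tx":0,"ty":5,"tz":-18,"spin":0.3,"jaw":-1},{"tx":0,"ty":5,"tz":-18,"spin":0.3,"jaw":-1},{"tx":0,"ty":5,"tz":-18,"spin":0.3,"jaw":-1}]'

```text
time: 33.75
eef_pos: [0.6032, 0.3545, 0.1449]
orientation: [0.49, 0.502, -0.485, 0.522]
wrist_force: [-0.4, 0.4, -0.5]
opening: 0.0167
```

```bash
python3 plan.py 0.598 0.346 0.03 3.1 8|sed -n '1,3p;7p;10p';python3 - <<'E'
from h import *
w=cam("wrist"); cv2.imwrite("pics/w13.png",cv2.resize(w["img"][90:270,150:350],None,fx=4,fy=3.3,interpolation=cv2.INTER_CUBIC)); s=telemetry.get_state()
print(proj(w,[[.596,.4014,.003],[.6018,.2954,.003]]), s["eef_pos"])
t=cam("top"); a=lambda x,y:(x/4.4+90-.5,y/4+110-.5); print(plane(t,[a(110,158),a(271,148)],.004))
E
```

```text
t 33.75 p [0.6032 0.3545 0.1449] psi 2.79 tilt 1.6 F [-0.4  0.4 -0.5] open 0.0167 q7 -0.84
x_tool [ 0.0241 -0.0142 -0.9996]
tx 14.4 ty -1.0 tz 0.8 spin -0.0
tx 14.4 ty -1.0 tz 0.8 spin -0.0
tx 14.4 ty -1.0 tz 0.8 spin -0.0
[[246.43017247 141.61949875]
 [247.52966242 224.63044096]] [0.60282427 0.35736989 0.14487423]
[[0.5956824  0.40182622 0.004     ]
 [0.60053036 0.29503027 0.004     ]]
```

View pics/w13.png

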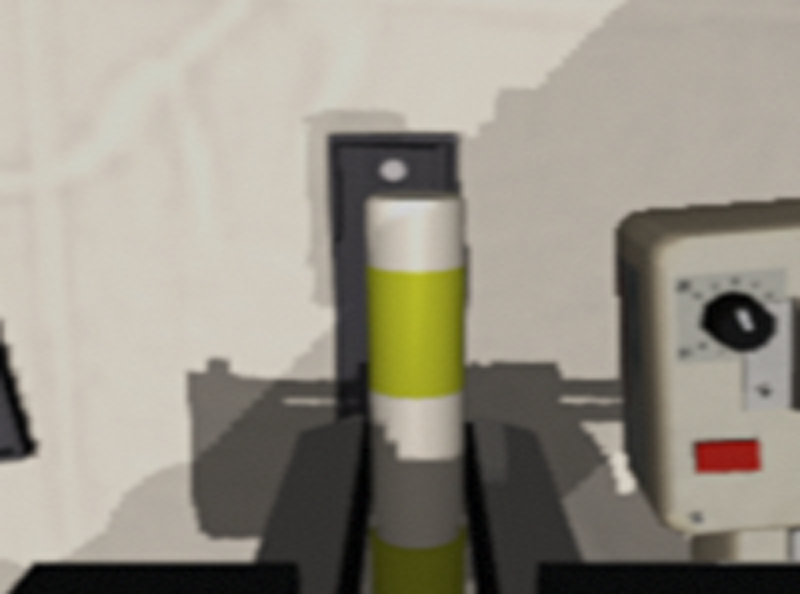

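```bash
python3 plan.py 0.5985 0.347 0.03 2.8 8|sed -n '1,3p'
```

```text
t 33.85 p [0.6025 0.3561 0.1447] psi 2.92 tilt 1.55 F [-0.6 -0.2 -1.2] open 0.0163 q7 -0.84
x_tool [ 0.0238 -0.0129 -0.9996]
tx 14.3 ty -0.9 tz 0.9 spin 0.0
```

Call:
step_arm --series '[{"tx":14.5,"ty":-1,"tz":1,"spin":0,"jaw":-1},{"tx":14.5,"ty":-1,"tz":1,"spin":0,"jaw":-1},{"tx":14.5,"ty":-1,"tz":1,"spin":0,"jaw":-1},{"tx":14.5,"ty":-1,"tz":1,"spin":0,"jaw":-1},{"tx":14.5,"ty":-1,"tz":1,"spin":0,"jaw":-1},{"tx":14.5,"ty":-1,"tz":1,"spin":0,"jaw":-1},{"tx":12,"ty":-1,"tz":1,"spin":0,"jaw":-1},{"tx":7,"ty":0,"tz":0,"spin":0,"jaw":-1}]'

```text
time: 34.85
eef_pos: [0.5981, 0.3439, 0.0302]
orientation: [0.489, 0.503, -0.486, 0.521]
wrist_force: [0.1, 0.4, -0.8]
opening: 0.0166
```

```bash
python3 plan.py 0.5985 0.347 0.009 2.8 6|sed -n '1,3p'
```

```text
t 34.85 p [0.5981 0.3439 0.0302] psi 2.8 tilt 1.56 F [ 0.1  0.4 -0.8] open 0.0166 q7 -0.9
x_tool [ 0.0226 -0.0151 -0.9996]
tx 3.5 ty 0.0 tz -0.6 spin -0.0
```

Call:
step_arm --series '[{"tx":4,"ty":0,"tz":-0.8,"spin":0,"jaw":-1},{"tx":4,"ty":0,"tz":-0.8,"spin":0,"jaw":-1},{"tx":4,"ty":0,"tz":-0.8,"spin":0,"jaw":-1},{"tx":4,"ty":0,"tz":-0.8,"spin":0,"jaw":-1},{"tx":3,"ty":0,"tz":0,"spin":0,"jaw":-1},{"tx":1,"ty":0,"tz":0,"spin":0,"jaw":-1},{"tx":0,"ty":0,"tz":0,"spin":0,"jaw":-1},{"tx":0,"ty":0,"tz":0,"spin":0,"jaw":-1}]'

```text
time: 35.85
eef_pos: [0.5989, 0.3477, 0.0096]
orientation: [0.49, 0.502, -0.485, 0.522]
wrist_force: [-0.7, -0.2, -1.1]
opening: 0.0163
```

```bash
python3 plan.py 0.5985 0.347 0.008 2.8 1;  python3 - <<'E'
from h import *
t=cam("side"); cv2.imwrite("pics/s9.png",cv2.resize(t["img"][210:310,120:260],None,fx=5,fy=5,interpolation=cv2.INTER_CUBIC))
E
```

```text
t 35.85 p [0.5989 0.3477 0.0096] psi 2.81 tilt 1.59 F [-0.7 -0.2 -1.1] open 0.0163 q7 -0.92
x_tool [ 0.0237 -0.0142 -0.9996]
tx 1.6 ty -0.5 tz 0.6 spin 0.0
```

View pics/s9.png

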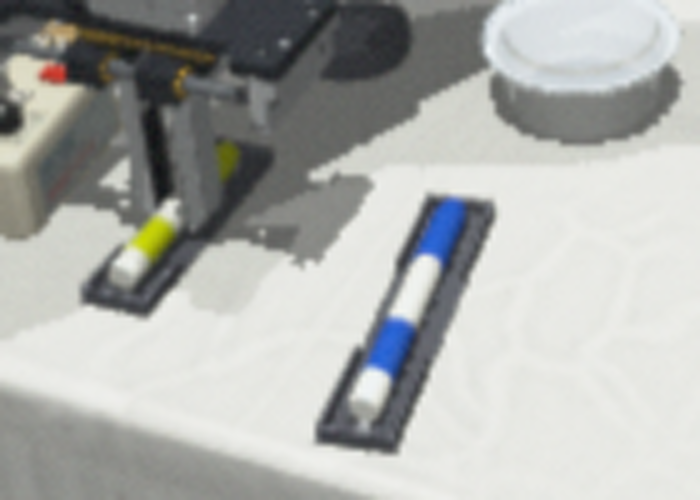

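The yellow pen lies in the short tray, butt at crop (125,272) just inside the near end. Releasing.

Call:
step_arm --series '[{"tx":1.5,"ty":0,"tz":0.5,"spin":0,"jaw":-1},{"tx":0.5,"ty":0,"tz":0,"spin":0,"jaw":-1},{"tx":0,"ty":0,"tz":0,"spin":0,"jaw":-0.4},{"tx":0,"ty":0,"tz":0,"spin":0,"jaw":-0.2},{"tx":0,"ty":0,"tz":0,"spin":0,"jaw":0},{"tx":0,"ty":0,"tz":0,"spin":0,"jaw":0},{"tx":-10,"ty":0,"tz":0,"spin":0,"jaw":0},{"tx":-15,"ty":0,"tz":0,"spin":0,"jaw":0}]'

```text
time: 36.9
eef_pos: [0.598, 0.3472, 0.0332]
orientation: [0.489, 0.503, -0.486, 0.521]
wrist_force: [0.1, 0.5, -0.1]
opening: 0.0471
```

Call:
step_arm --series '[{"tx":-15,"ty":0,"tz":0,"spin":0,"jaw":0},{"tx":-15,"ty":0,"tz":0,"spin":0,"jaw":0},{"tx":-15,"ty":0,"tz":0,"spin":0,"jaw":0},{"tx":-15,"ty":0,"tz":0,"spin":0,"jaw":0},{"tx":-15,"ty":0,"tz":0,"spin":0,"jaw":0},{"tx":-15,"ty":0,"tz":0,"spin":0,"jaw":0},{"tx":-15,"ty":0,"tz":0,"spin":0,"jaw":0.5},{"tx":-15,"ty":0,"tz":0,"spin":0,"jaw":1}]'

```text
time: 37.9
eef_pos: [0.5954, 0.3494, 0.1636]
orientation: [0.49, 0.502, -0.485, 0.522]
wrist_force: [0.4, -0.4, -0.1]
opening: 0.0634
```

```bash
python3 plan.py 0.46 -0.01 0.17 0 16|sed -n '1,3p;9p;17p';  python3 - <<'E'
from h import *
t=cam("side"); cv2.imwrite("pics/s10.png",cv2.resize(t["img"][210:310,120:260],None,fx=5,fy=5,interpolation=cv2.INTER_CUBIC))
E
```

```text
t 37.9 p [0.5954 0.3494 0.1636] psi 2.81 tilt 1.62 F [ 0.4 -0.4 -0.1] open 0.0634 q7 -0.83
x_tool [ 0.0248 -0.0136 -0.9996]
tx -0.3 ty -9.5 tz 22.0 spin 0.2
tx -0.3 ty -9.1 tz 22.2 spin 0.2
tx -0.3 ty -8.6 tz 22.4 spin 0.2
```

View pics/s10.png

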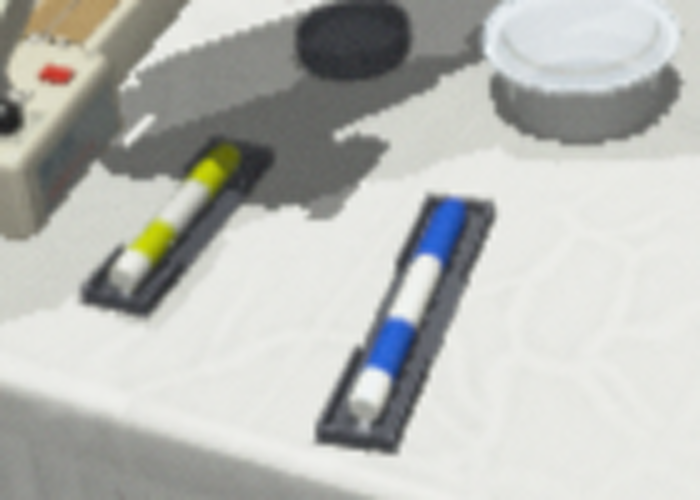

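Call:
step_arm --series '[{"tx":-1,"ty":-9,"tz":22,"spin":0.2,"jaw":1},{"tx":-1,"ty":-9,"tz":22,"spin":0.2,"jaw":1},{"tx":-1,"ty":-9,"tz":22,"spin":0.2,"jaw":1},{"tx":-1,"ty":-9,"tz":22,"spin":0.2,"jaw":1},{"tx":-1,"ty":-9,"tz":22,"spin":0.2,"jaw":1},{"tx":-1,"ty":-9,"tz":22,"spin":0.2,"jaw":1},{"tx":-1,"ty":-9,"tz":22,"spin":0.2,"jaw":1},{"tx":-1,"ty":-9,"tz":22,"spin":0.2,"jaw":1}]'

```text
time: 38.95
eef_pos: [0.5278, 0.1675, 0.1752]
orientation: [0.498, 0.496, -0.491, 0.515]
wrist_force: [-0.1, -0.4, 0.0]
opening: 0.094
```

```bash
python3 plan.py 0.455 0.0 0.175 0 8|sed -n '1,3p;9p;17p'
```

```text
t 38.95 p [0.5278 0.1675 0.1752] psi 1.29 tilt 1.66 F [-0.1 -0.4  0. ] open 0.094 q7 -0.6
x_tool [ 0.0268 -0.0111 -0.9996]
tx 0.0 ty -9.6 tz 20.7 spin 0.2
tx 0.0 ty -9.2 tz 20.9 spin 0.2
```

Call:
step_arm --series '[{"tx":0,"ty":-10,"tz":21,"spin":0.2,"jaw":1},{"tx":0,"ty":-10,"tz":21,"spin":0.2,"jaw":1},{"tx":0,"ty":-10,"tz":21,"spin":0.2,"jaw":1},{"tx":0,"ty":-10,"tz":21,"spin":0.2,"jaw":1},{"tx":0,"ty":-10,"tz":21,"spin":0.2,"jaw":1},{"tx":0,"ty":-10,"tz":21,"spin":0.2,"jaw":1},{"tx":0,"ty":-10,"tz":18,"spin":0.2,"jaw":1},{"tx":0,"ty":-6,"tz":10,"spin":0.2,"jaw":1}]'

```text
time: 39.95
eef_pos: [0.4489, 0.0044, 0.1758]
orientation: [0.506, 0.488, -0.498, 0.508]
wrist_force: [0.2, 0.4, -0.6]
opening: 0.094
```

```bash
python3 plan.py 0.441 -0.007 0.175 0 1;python3 - <<'E'
from h import *
w=cam("wrist"); cv2.imwrite("pics/w14.png",w["img"])
t=cam("top"); H=cv2.cvtColor(w["img"],cv2.COLOR_BGR2HSV); m=(((H[:,:,0]<9)|(H[:,:,0]>172))&(H[:,:,1]>130)).astype(np.uint8)
k=max(cv2.findContours(m,cv2.RETR_EXTERNAL,cv2.CHAIN_APPROX_NONE)[0],key=cv2.contourArea)
print(cv2.minEnclosingCircle(k),cv2.boundingRect(k)); print(proj(w,[[.441,-.007,.106],[.441,-.007,.0]]))
E
```

```text
t 39.95 p [0.4489 0.0044 0.1758] psi -0.49 tilt 1.74 F [ 0.2  0.4 -0.6] open 0.094 q7 -0.24
x_tool [ 0.0281 -0.0118 -0.9995]
tx 0.7 ty -7.8 tz 11.5 spin -0.5
((243.15306091308594, 205.4591827392578), 23.286901473999023) (222, 183, 44, 46)
[[243.34020636 210.15322632]
 [244.1488506  182.9293329 ]]
```

View pics/w14.png

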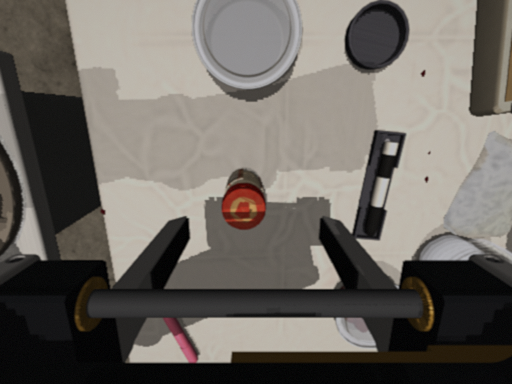

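```bash
python3 plan.py 0.4415 -0.007 0.12 0 8|sed -n '1,3p;9p;17p'
```

```text
t 40.05 p [0.449  0.0044 0.1758] psi -0.52 tilt 1.75 F [-0.3  0.5  0.1] open 0.0943 q7 -0.24
x_tool [ 0.028  -0.012  -0.9995]
tx 7.0 ty -1.1 tz 1.4 spin -0.1
tx 7.0 ty -1.1 tz 1.3 spin -0.1
```

Call:
step_arm --series '[{"tx":7,"ty":-1.2,"tz":1.5,"spin":-0.1,"jaw":1},{"tx":7,"ty":-1.2,"tz":1.5,"spin":-0.1,"jaw":1},{"tx":7,"ty":-1.2,"tz":1.5,"spin":-0.1,"jaw":1},{"tx":7,"ty":-1.2,"tz":1.5,"spin":-0.1,"jaw":1},{"tx":7,"ty":-1.2,"tz":1.5,"spin":-0.1,"jaw":1},{"tx":7,"ty":-1,"tz":1.5,"spin":-0.1,"jaw":1},{"tx":7,"ty":-1,"tz":1,"spin":-0.1,"jaw":1},{"tx":0,"ty":0,"tz":0,"spin":0,"jaw":1}]'

```text
time: 41.05
eef_pos: [0.4423, -0.0048, 0.1225]
orientation: [0.502, 0.492, -0.494, 0.511]
wrist_force: [0.4, 1.1, -0.3]
opening: 0.0942
```

```bash
python3 plan.py 0.4415 -0.007 0.076 0 6|sed -n '1,3p;9p;17p'
```

```text
t 41.05 p [ 0.4423 -0.0048  0.1225] psi 0.39 tilt 1.67 F [ 0.4  1.1 -0.3] open 0.0942 q7 -0.26
x_tool [ 0.027  -0.0109 -0.9996]
tx 7.8 ty -0.3 tz 0.3 spin 0.1
```

Call:
step_arm --series '[{"tx":7.5,"ty":-0.3,"tz":0.4,"spin":0,"jaw":1},{"tx":7.5,"ty":-0.3,"tz":0.4,"spin":0,"jaw":1},{"tx":7.5,"ty":-0.3,"tz":0.4,"spin":0,"jaw":1},{"tx":7.5,"ty":-0.3,"tz":0.4,"spin":0,"jaw":1},{"tx":7.5,"ty":-0.3,"tz":0.4,"spin":0,"jaw":1},{"tx":6,"ty":-0.3,"tz":0.3,"spin":0,"jaw":1},{"tx":0,"ty":0,"tz":0,"spin":0,"jaw":1},{"tx":0,"ty":0,"tz":0,"spin":0,"jaw":1}]'

```text
time: 42.05
eef_pos: [0.4419, -0.0076, 0.076]
orientation: [0.502, 0.492, -0.494, 0.511]
wrist_force: [-0.7, 0.4, 0.6]
opening: 0.0939
```

```bash
python3 plan.py 0.4415 -0.007 0.076 0 1;python3 - <<'E'
from h import *
t=cam("side"); cv2.imwrite("pics/s11.png",cv2.resize(t["img"][120:240,200:340],None,fx=5,fy=5,interpolation=cv2.INTER_CUBIC))
E
```

```text
t 42.05 p [ 0.4419 -0.0076  0.076 ] psi 0.4 tilt 1.67 F [-0.7  0.4  0.6] open 0.0939 q7 -0.32
x_tool [ 0.0272 -0.0107 -0.9996]
tx 0.0 ty -0.4 tz -0.6 spin 0.4
```

View pics/s11.png

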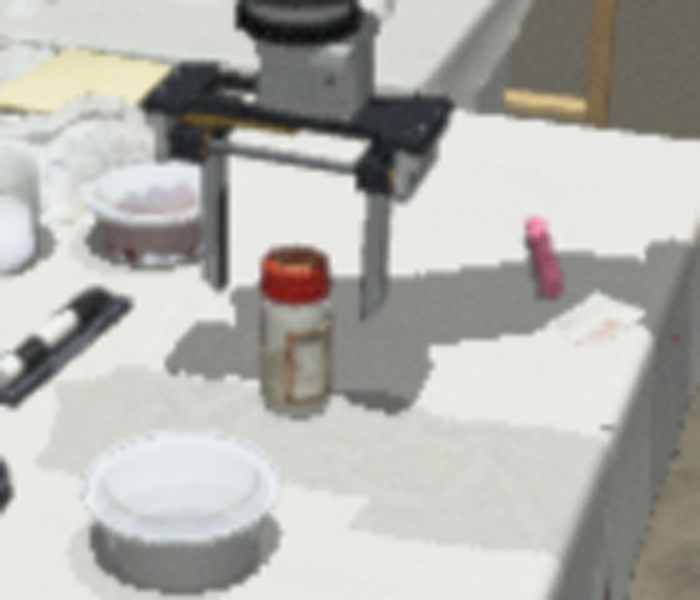

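The fingers straddle the cap at crop (295,275), tips just below its rim. Closing gently.

Call:
step_arm --series '[{"tx":0,"ty":0,"tz":0,"spin":0,"jaw":0.5},{"tx":0,"ty":0,"tz":0,"spin":0,"jaw":0.25},{"tx":0,"ty":0,"tz":0,"spin":0,"jaw":0.12},{"tx":0,"ty":0,"tz":0,"spin":0,"jaw":0.04},{"tx":0,"ty":0,"tz":0,"spin":0,"jaw":-0.04},{"tx":0,"ty":0,"tz":0,"spin":0,"jaw":-0.2},{"tx":0,"ty":0,"tz":0,"spin":0,"jaw":-0.5},{"tx":0,"ty":0,"tz":0,"spin":0,"jaw":-0.5}]' --squeeze 20

```text
time: 43.1
eef_pos: [0.4423, -0.0076, 0.0766]
orientation: [0.503, 0.492, -0.494, 0.511]
wrist_force: [-0.0, -0.7, -0.6]
opening: 0.0442
```

Call:
step_arm --series '[{"tx":-4,"ty":0,"tz":0,"spin":0,"jaw":-0.5},{"tx":-8,"ty":0,"tz":0,"spin":0,"jaw":-0.5},{"tx":-10,"ty":0,"tz":0,"spin":0,"jaw":-0.5},{"tx":-12,"ty":0,"tz":0,"spin":0,"jaw":-0.5},{"tx":-12,"ty":0,"tz":0,"spin":0,"jaw":-0.5},{"tx":-10,"ty":0,"tz":0,"spin":0,"jaw":-0.5},{"tx":-8,"ty":0,"tz":0,"spin":0,"jaw":-0.5},{"tx":-2,"ty":0,"tz":0,"spin":0,"jaw":-0.5}]'

```text
time: 44.1
eef_pos: [0.4405, -0.0069, 0.1481]
orientation: [0.503, 0.491, -0.494, 0.512]
wrist_force: [-0.2, -0.7, -1.5]
opening: 0.0443
```

```bash
python3 plan.py 0.5955 0.1665 0.146 0 16|sed -n '1,3p;9p;17p';python3 - <<'E'
from h import *
t=cam("side"); cv2.imwrite("pics/s12.png",cv2.resize(t["img"][120:240,200:340],None,fx=5,fy=5,interpolation=cv2.INTER_CUBIC))
E
```

```text
t 44.1 p [ 0.4405 -0.0069  0.1481] psi 0.39 tilt 1.81 F [-0.2 -0.7 -1.5] open 0.0443 q7 -0.22
x_tool [ 0.0296 -0.0111 -0.9995]
tx 0.3 ty 9.8 tz -10.8 spin 0.0
tx 0.3 ty 9.7 tz -10.8 spin 0.0
tx 0.3 ty 9.7 tz -10.8 spin 0.0
```

View pics/s12.png

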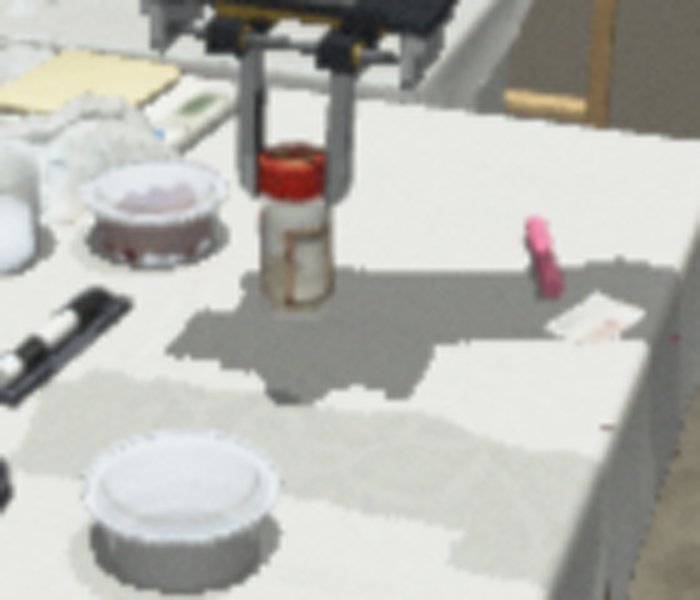

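Call:
step_arm --series '[{"tx":0,"ty":10,"tz":-11,"spin":0,"jaw":-0.5},{"tx":0,"ty":10,"tz":-11,"spin":0,"jaw":-0.5},{"tx":0,"ty":10,"tz":-11,"spin":0,"jaw":-0.5},{"tx":0,"ty":10,"tz":-11,"spin":0,"jaw":-0.5},{"tx":0,"ty":10,"tz":-11,"spin":0,"jaw":-0.5},{"tx":0,"ty":10,"tz":-11,"spin":0,"jaw":-0.5},{"tx":0,"ty":10,"tz":-11,"spin":0,"jaw":-0.5},{"tx":0,"ty":10,"tz":-11,"spin":0,"jaw":-0.5}]'

```text
time: 45.15
eef_pos: [0.525, 0.0884, 0.1481]
orientation: [0.502, 0.492, -0.494, 0.511]
wrist_force: [-0.3, -0.3, -1.0]
opening: 0.0441
```

```bash
python3 plan.py 0.5955 0.1665 0.13 0 8|sed -n '1,3p;9p;17p'
```

```text
t 45.15 p [0.525  0.0884 0.1481] psi 0.4 tilt 1.69 F [-0.3 -0.3 -1. ] open 0.0441 q7 -0.47
x_tool [ 0.0276 -0.0105 -0.9996]
tx 2.4 ty 8.8 tz -9.7 spin 0.1
tx 2.4 ty 8.8 tz -9.8 spin 0.1
```

Call:
step_arm --series '[{"tx":0,"ty":9,"tz":-9.5,"spin":0,"jaw":-0.5},{"tx":0,"ty":9,"tz":-9.5,"spin":0,"jaw":-0.5},{"tx":0,"ty":9,"tz":-9.5,"spin":0,"jaw":-0.5},{"tx":0,"ty":9,"tz":-9.5,"spin":0,"jaw":-0.5},{"tx":0,"ty":9,"tz":-9.5,"spin":0,"jaw":-0.5},{"tx":0,"ty":9,"tz":-9.5,"spin":0,"jaw":-0.5},{"tx":0,"ty":9,"tz":-9.5,"spin":0,"jaw":-0.5},{"tx":0,"ty":5,"tz":-6,"spin":0,"jaw":-0.5}]'

```text
time: 46.15
eef_pos: [0.5975, 0.1668, 0.1491]
orientation: [0.502, 0.492, -0.494, 0.511]
wrist_force: [-0.4, 0.2, -1.5]
opening: 0.0443
```

```bash
python3 plan.py 0.5955 0.1665 0.13 0 1;python3 - <<'E'
from h import *
w=cam("wrist"); t=cam("side")
cv2.imwrite("pics/w15.png",w["img"]); cv2.imwrite("pics/s13.png",cv2.resize(t["img"][130:260,140:280],None,fx=5,fy=4.5,interpolation=cv2.INTER_CUBIC))
s=telemetry.get_state(); print(proj(t,[[.5955,.1665,.018],s["eef_pos"]-[0,0,.072]]))
E
```

```text
t 46.15 p [0.5975 0.1668 0.1491] psi 0.39 tilt 1.68 F [-0.4  0.2 -1.5] open 0.0443 q7 -0.6
x_tool [ 0.0274 -0.0105 -0.9996]
tx 19.0 ty -2.5 tz 0.0 spin 0.4
[[190.89697847 215.09952637]
 [188.44833042 198.30574417]]
```

View pics/w15.png

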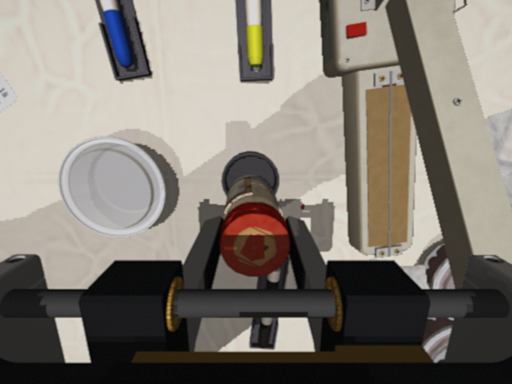

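View pics/s13.png

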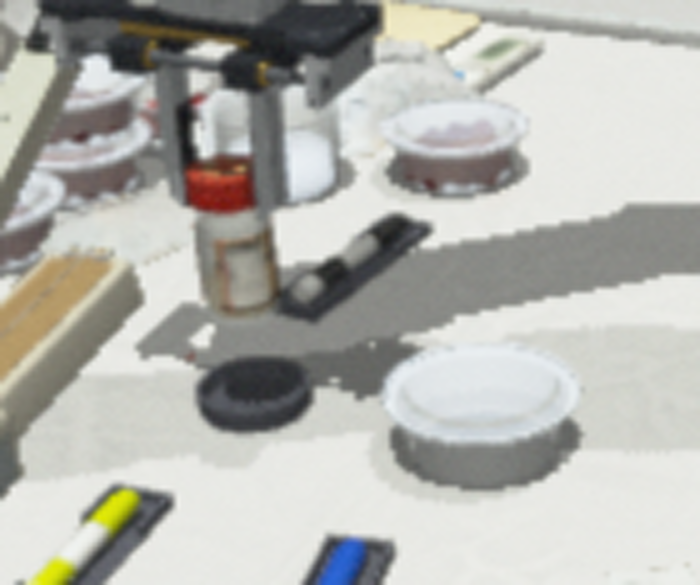

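```bash
python3 - <<'E'
from h import *
w=cam("wrist"); t=cam("side"); s=telemetry.get_state(); p=s["eef_pos"]
M=R.from_quat(s["orientation"]).as_matrix(); x=M[:,0]
f=lambda P:((proj(t,P)+.5-[140,130])*[5,4.5]).round(0)
vert=[p+[0,0,-.076],p+[0,0,.009],p+[0,0,.03]]
al=[p+x*.076,p-x*.009,p-x*.03]
print("vertical",f(vert).tolist()); print("tool-aligned",f(al).tolist())
print("wrist holder rim", proj(w,[[.5955,.1665,.018],[.5605,.1665,.018],[.6305,.1665,.018],[.5955,.2015,.018]]).round(1).tolist())
print(plane(w,[[222,177],[279,179],[250,152]],.018))
cv2.imwrite("pics/w16.png",cv2.resize(w["img"][130:260,190:310],None,fx=5,fy=4.5,interpolation=cv2.INTER_CUBIC))
E
```

```text
vertical [[247.0, 314.0], [233.0, 199.0], [229.0, 169.0]]
tool-aligned [[245.0, 313.0], [233.0, 199.0], [230.0, 170.0]]
wrist holder rim [[248.9, 183.5], [219.4, 183.5], [278.1, 183.5], [248.9, 154.2]]
[[0.56375944 0.17438871 0.018     ]
 [0.63135311 0.17205368 0.018     ]
 [0.59670889 0.20403683 0.018     ]]
```

View pics/w16.png

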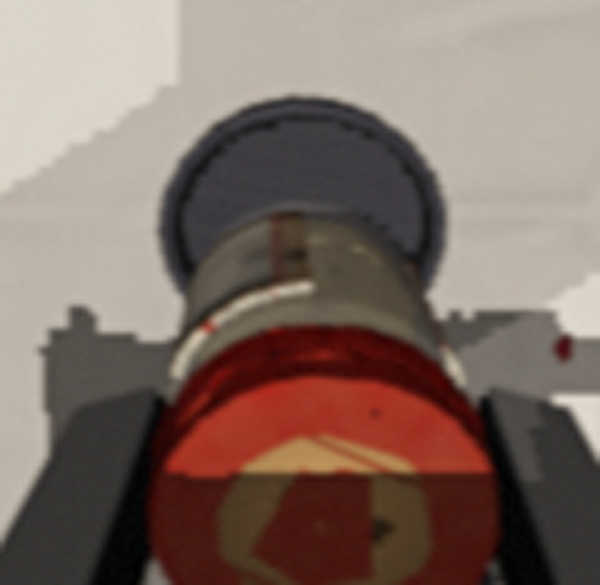

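```bash
python3 plan.py 0.5945 0.168 0.09 0 8|head -3
```

```text
t 46.35 p [0.5968 0.1658 0.149 ] psi 0.38 tilt 1.68 F [ 0.4  0.2 -2.5] open 0.0443 q7 -0.6
x_tool [ 0.0271 -0.0109 -0.9996]
tx 7.4 ty -0.5 tz -0.4 spin 0.0
```

Call:
step_arm --series '[{"tx":7.5,"ty":-0.6,"tz":-0.4,"spin":0,"jaw":-0.5},{"tx":7.5,"ty":-0.6,"tz":-0.4,"spin":0,"jaw":-0.5},{"tx":7.5,"ty":-0.6,"tz":-0.4,"spin":0,"jaw":-0.5},{"tx":7.5,"ty":-0.6,"tz":-0.4,"spin":0,"jaw":-0.5},{"tx":7.5,"ty":-0.6,"tz":-0.4,"spin":0,"jaw":-0.5},{"tx":7.5,"ty":-0.6,"tz":-0.4,"spin":0,"jaw":-0.5},{"tx":7,"ty":-0.5,"tz":-0.4,"spin":0,"jaw":-0.5},{"tx":5,"ty":0,"tz":0,"spin":0,"jaw":-0.5}]'

```text
time: 47.35
eef_pos: [0.5934, 0.1668, 0.0877]
orientation: [0.502, 0.492, -0.495, 0.511]
wrist_force: [0.1, 0.3, -0.8]
opening: 0.0442
```

```bash
python3 plan.py 0.5945 0.168 0.082 0 4|head -3;python3 - <<'E'
from h import *
t=cam("side")
cv2.imwrite("pics/s14.png",cv2.resize(t["img"][130:260,140:280],None,fx=5,fy=4.5,interpolation=cv2.INTER_CUBIC))
E
```

```text
t 47.35 p [0.5934 0.1668 0.0877] psi 0.32 tilt 1.67 F [ 0.1  0.3 -0.8] open 0.0442 q7 -0.65
x_tool [ 0.0267 -0.0117 -0.9996]
tx 1.4 ty 0.2 tz -0.3 spin 0.1
```

View pics/s14.png

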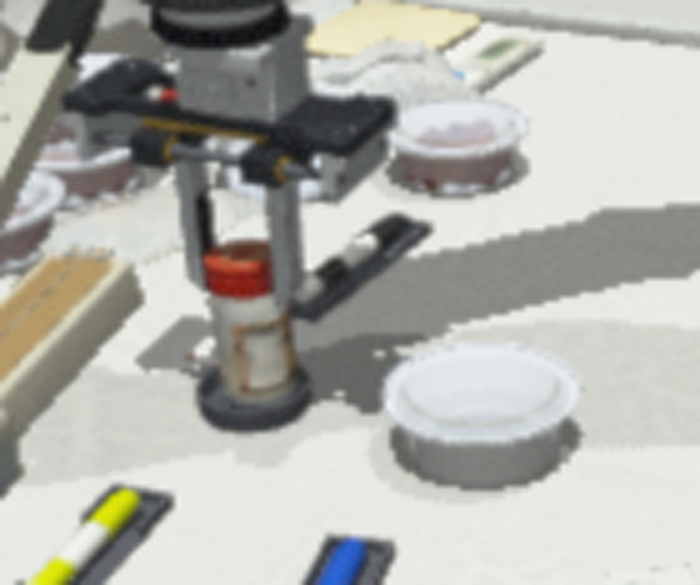

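The jar is inside the holder ring, its body centred near crop (258,390) with the ring at (255,395). Lowering to the floor.

Call:
step_arm --series '[{"tx":1.5,"ty":0.3,"tz":-0.3,"spin":0,"jaw":-0.5},{"tx":1.5,"ty":0.3,"tz":-0.3,"spin":0,"jaw":-0.5},{"tx":1.5,"ty":0,"tz":-0.3,"spin":0,"jaw":-0.5},{"tx":1.2,"ty":0,"tz":0,"spin":0,"jaw":-0.5},{"tx":0.5,"ty":0,"tz":0,"spin":0,"jaw":-0.5},{"tx":0,"ty":0,"tz":0,"spin":0,"jaw":-0.5},{"tx":0,"ty":0,"tz":0,"spin":0,"jaw":-0.5},{"tx":0,"ty":0,"tz":0,"spin":0,"jaw":-0.5}]'

```text
time: 48.4
eef_pos: [0.5944, 0.1677, 0.0811]
orientation: [0.502, 0.492, -0.495, 0.511]
wrist_force: [-0.1, -0.2, -2.0]
opening: 0.0446
```

```bash
python3 plan.py 0.5945 0.168 0.081 0 1
```

```text
t 48.4 p [0.5944 0.1677 0.0811] psi 0.32 tilt 1.69 F [-0.1 -0.2 -2. ] open 0.0446 q7 -0.65
x_tool [ 0.0271 -0.0116 -0.9996]
tx 0.1 ty 0.1 tz -0.3 spin 0.3
```

Call:
step_arm --series '[{"tx":0.6,"ty":0,"tz":0,"spin":0,"jaw":-0.5},{"tx":0,"ty":0,"tz":0,"spin":0,"jaw":-0.02},{"tx":0,"ty":0,"tz":0,"spin":0,"jaw":0.02},{"tx":0,"ty":0,"tz":0,"spin":0,"jaw":0.08},{"tx":0,"ty":0,"tz":0,"spin":0,"jaw":0.2},{"tx":0,"ty":0,"tz":0,"spin":0,"jaw":0.4},{"tx":0,"ty":0,"tz":0,"spin":0,"jaw":0.5},{"tx":0,"ty":0,"tz":0,"spin":0,"jaw":0.5}]'

```text
time: 49.4
eef_pos: [0.5946, 0.1678, 0.0808]
orientation: [0.503, 0.492, -0.495, 0.511]
wrist_force: [0.2, 0.2, 0.7]
opening: 0.0703
```

```bash
python3 plan.py 0.5945 0.168 0.081 0 1; python3 - <<'E'
from h import *
t=cam("side")
cv2.imwrite("pics/s15.png",cv2.resize(t["img"][130:260,140:280],None,fx=5,fy=4.5,interpolation=cv2.INTER_CUBIC))
E
```

```text
t 49.4 p [0.5946 0.1678 0.0808] psi 0.32 tilt 1.71 F [0.2 0.2 0.7] open 0.0703 q7 -0.65
x_tool [ 0.0276 -0.0115 -0.9996]
tx -0.2 ty -0.1 tz -0.2 spin 0.3
```

View pics/s15.png

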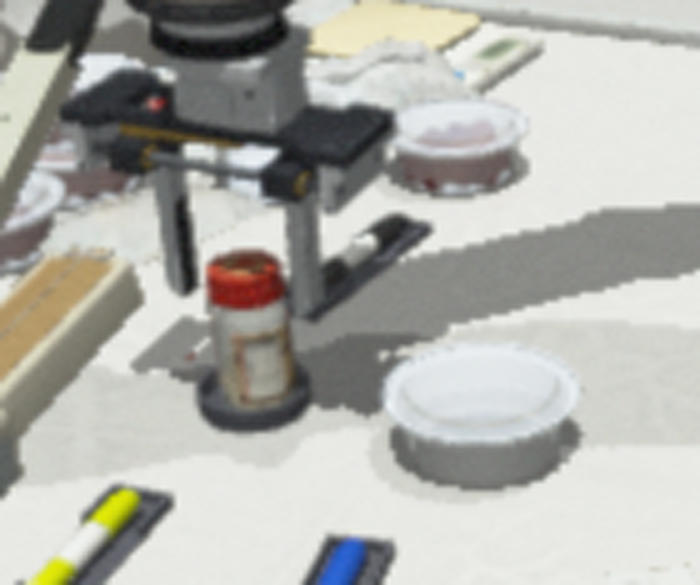

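The jar stands free in the holder with the jaws open. I'll lift straight up and move aside to check.

Call:
step_arm --series '[{"tx":-10,"ty":0,"tz":0,"spin":0,"jaw":0.5},{"tx":-14,"ty":0,"tz":0,"spin":0,"jaw":0.5},{"tx":-14,"ty":0,"tz":0,"spin":0,"jaw":0.5},{"tx":-14,"ty":0,"tz":0,"spin":0,"jaw":0.5},{"tx":-14,"ty":0,"tz":0,"spin":0,"jaw":0.5},{"tx":-14,"ty":0,"tz":0,"spin":0,"jaw":0.5},{"tx":-14,"ty":0,"tz":0,"spin":0,"jaw":0.5},{"tx":-10,"ty":0,"tz":0,"spin":0,"jaw":0.5}]'

```text
time: 50.45
eef_pos: [0.5918, 0.1692, 0.1931]
orientation: [0.503, 0.491, -0.494, 0.511]
wrist_force: [-0.4, -0.1, -0.4]
opening: 0.0704
```

Call:
step_arm --series '[{"tx":0,"ty":0,"tz":20,"spin":0,"jaw":0.5},{"tx":0,"ty":0,"tz":20,"spin":0,"jaw":0.5},{"tx":0,"ty":0,"tz":20,"spin":0,"jaw":0.5},{"tx":0,"ty":0,"tz":20,"spin":0,"jaw":0.5},{"tx":0,"ty":0,"tz":20,"spin":0,"jaw":0.5},{"tx":0,"ty":0,"tz":20,"spin":0,"jaw":0.5},{"tx":0,"ty":0,"tz":20,"spin":0,"jaw":0.5},{"tx":0,"ty":0,"tz":20,"spin":0,"jaw":0.5}]'

```text
time: 51.45
eef_pos: [0.5898, -0.0054, 0.1922]
orientation: [0.502, 0.491, -0.497, 0.51]
wrist_force: [0.2, -0.5, 0.2]
opening: 0.0703
```

Call:
step_arm --series '[{"tx":0,"ty":-2,"tz":20,"spin":0,"jaw":0.5},{"tx":0,"ty":-2,"tz":20,"spin":0,"jaw":0.5},{"tx":0,"ty":-2,"tz":20,"spin":0,"jaw":0.5},{"tx":0,"ty":-2,"tz":20,"spin":0,"jaw":0.5},{"tx":0,"ty":-2,"tz":20,"spin":0,"jaw":0.5},{"tx":0,"ty":-2,"tz":20,"spin":0,"jaw":0.5},{"tx":0,"ty":-2,"tz":20,"spin":0,"jaw":0.5},{"tx":0,"ty":0,"tz":20,"spin":0,"jaw":0.5}]'

```text
time: 52.45
eef_pos: [0.5677, -0.1828, 0.1898]
orientation: [0.502, 0.49, -0.502, 0.506]
wrist_force: [0.2, 0.0, -0.5]
opening: 0.0702
```

```bash
python3 plan.py 0.5945 0.168 0.081 0 1|head -1; python3 - <<'E'
from h import *
t=cam("top"); s=cam("side")
cv2.imwrite("pics/t2a.png",cv2.resize(t["img"][110:260,90:270],None,fx=4.4,fy=4,interpolation=cv2.INTER_CUBIC))
cv2.imwrite("pics/s16.png",cv2.resize(s["img"][120:310,120:350],None,fx=3.4,fy=3.1,interpolation=cv2.INTER_CUBIC))
E
```

```text
t 52.45 p [ 0.5677 -0.1828  0.1898] psi -0.41 tilt 1.26 F [ 0.2  0.  -0.5] open 0.0702 q7 0.05
```

View pics/t2a.png

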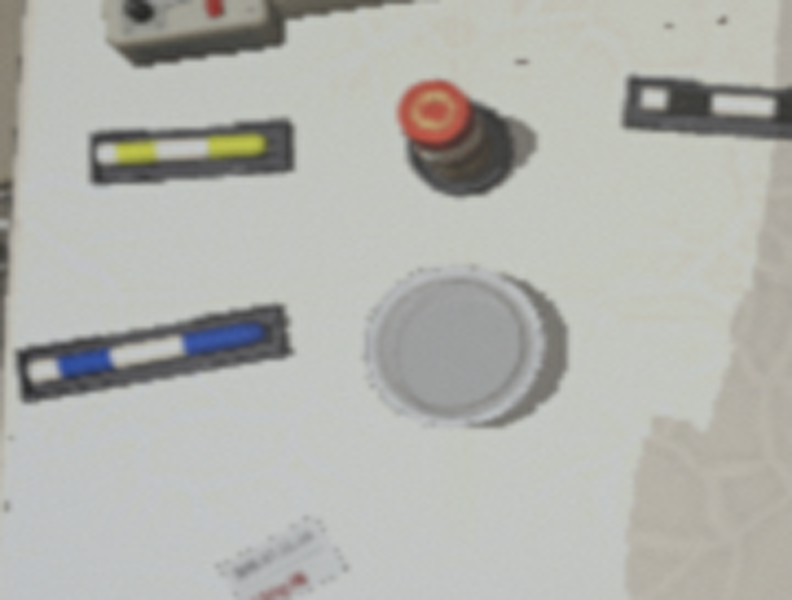

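View pics/s16.png

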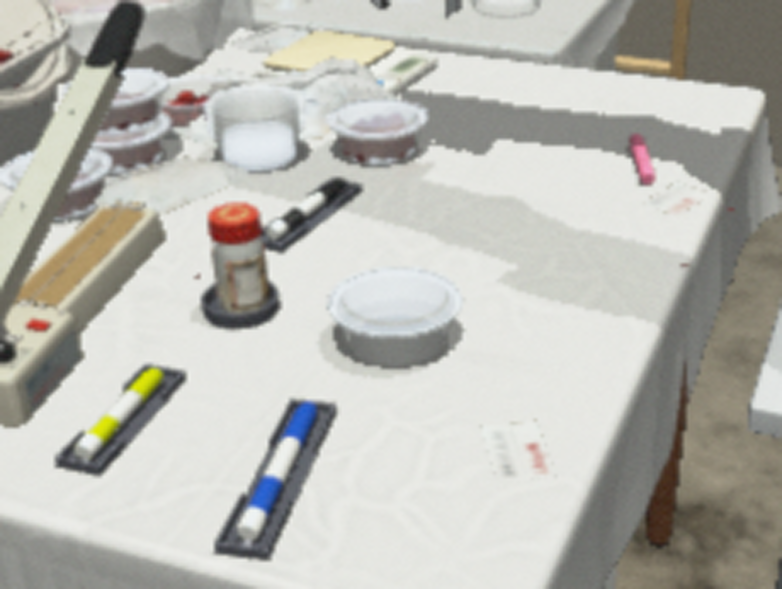

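```bash
python3 - <<'E'
from h import *
t=cam("top"); s=cam("side")
cv2.imwrite("pics/t3.png",cv2.resize(t["img"][125:155,225:290],None,fx=12,fy=12,interpolation=cv2.INTER_CUBIC))
cv2.imwrite("pics/t4.png",cv2.resize(t["img"][135:162,105:165],None,fx=12,fy=12,interpolation=cv2.INTER_CUBIC))
cv2.imwrite("pics/t5.png",cv2.resize(t["img"][180:218,90:160],None,fx=11,fy=11,interpolation=cv2.INTER_CUBIC))
a=np.vstack([cv2.resize(cv2.imread(f"pics/t{i}.png"),(780,h)) for i,h in((3,200),(4,190),(5,210))])
cv2.imwrite("pics/t6.png",a)
f=lambda x,y:(x/3.4+120-.5,y/3.1+120-.5); a=lambda x,y:(x/4.4+90-.5,y/4+110-.5)
for n,p,q in[("cap",a(436,108),f(234,214))]: print(n,tri(t,p,s,q))
E
```

```text
cap (array([0.59368892, 0.16668794, 0.1105626 ]), np.float64(0.0009236040905115951))
```

View pics/t6.png

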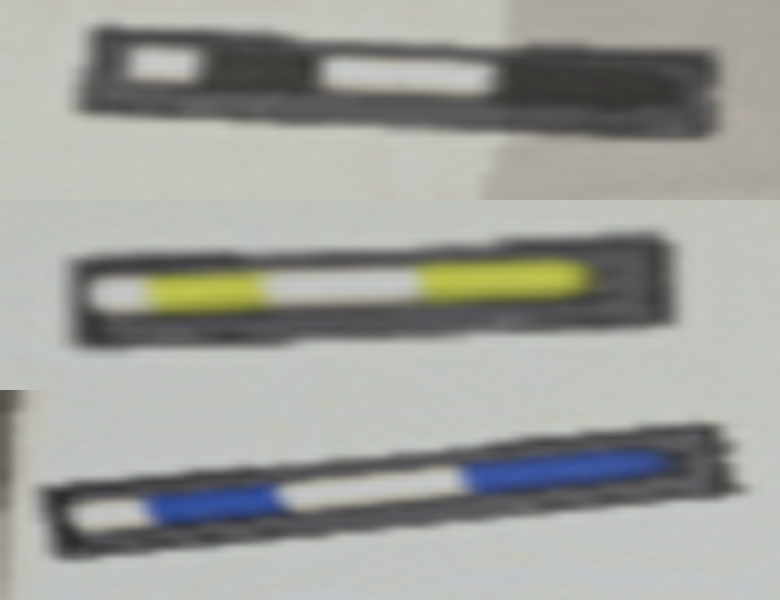

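```bash
python3 - <<'E'
from h import *
t=cam("top"); s=cam("side")
cv2.imwrite("pics/s17.png",np.hstack([cv2.resize(s["img"][230:275,130:180],(400,450),interpolation=cv2.INTER_CUBIC),cv2.resize(s["img"][240:305,180:222],(390,450),interpolation=cv2.INTER_CUBIC)]))
def cents(c,lo,hi,roi):
    H=cv2.cvtColor(c["img"],cv2.COLOR_BGR2HSV); m=cv2.inRange(H,lo,hi); z=np.zeros_like(m); x0,y0,x1,y1=roi; z[y0:y1,x0:x1]=m[y0:y1,x0:x1]
    n,l,st,ce=cv2.connectedComponentsWithStats(z); return [(ce[i].round(1),st[i,4]) for i in range(1,n) if st[i,4]>10]
Y=((22,90,80),(42,255,255)); B=((105,90,40),(130,255,255))
for nm,col,rt,rs in(("short",Y,(105,135,165,162),(130,220,185,280)),("long",B,(90,180,160,215),(180,235,225,305))):
    ct=sorted(cents(t,*col,rt),key=lambda k:k[0][0]); cs=sorted(cents(s,*col,rs),key=lambda k:k[0][0]); print(nm,ct,cs)
    if len(ct)==2==len(cs):
        P=[tri(t,ct[i][0],s,cs[i][0]) for i in(0,1)]; print([ (p.round(4).tolist(),round(g,4)) for p,g in P])
E
```

```text
short [(array([120.6, 147.7]), np.int32(45)), (array([143.4, 145.9]), np.int32(72))] [(array([150.5, 257.6]), np.int32(47)), (array([162.7, 242.9]), np.int32(65))]
[([0.5942, 0.3781, 0.0206], np.float64(0.0001)), ([0.5991, 0.3134, 0.0189], np.float64(0.0014))]
long [(array([108.8, 200.3]), np.int32(65)), (array([140.1, 194.1]), np.int32(95))] [(array([197.9, 278.9]), np.int32(78)), (array([208.1, 255.7]), np.int32(84))]
[([0.4425, 0.4048, 0.0212], np.float64(0.0007)), ([0.459, 0.3184, 0.0189], np.float64(0.0019))]
```

View pics/s17.png

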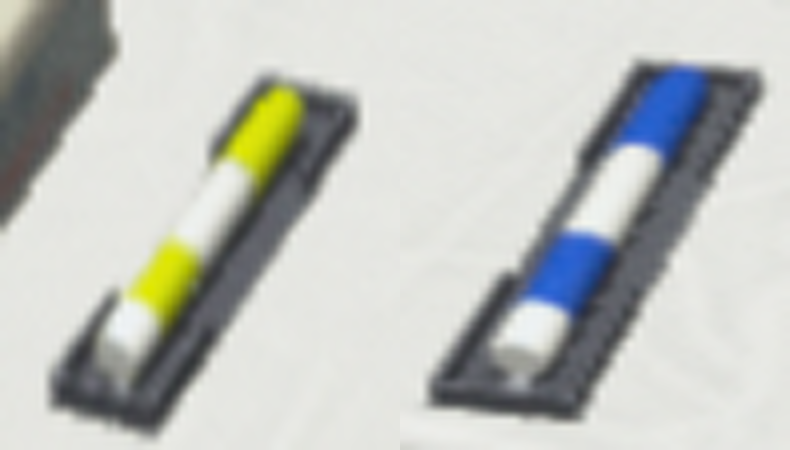

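```bash
python3 -c "
from workcell import ticket
print(ticket.close_job())"
```

```text
the job is handed in; nothing more can be done
None
```

All three pens are flat in the trays made for their lengths, the salt jar stands in the round holder, and the job was handed in at about 53 s. The hand-in returned no verdict.

Last checks from the top and side cameras:

| Item | Offset from centre (limit 12 mm) | How measured |
|---|---|---|
| short pen | about 1 mm along and across | both cameras; top surface at 19–21 mm, so flat on the tray floor |
| long pen | about 3 mm along, about 1 mm across | both cameras; top surface at 19–21 mm, so flat on the tray floor |
| middle pen | about 3 mm along | eyeballed from the top view only; across offset not measured |
| salt jar | about 3 mm from the holder centre | both cameras; cap top at 110.6 mm against about 110 mm expected |

- **Upright and untouched:** the jar looks upright. Both cups appear at the same pixels as at the start, and the pink pen was not touched. The gripper finished open and clear of everything.
- **Tool tilt:** fast rows tilted the tool up to 3.9° and shifted it 10–15 mm, so I slowed the moves and it came back to about 1.7°.
- **Camera disagreement:** the wrist view put the holder and the middle tray's screw 2–4 mm from where the top camera did, so I used averages.
- **Refused call:** the first move was refused, apparently because rows need a `jaw` value. Nothing moved.

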